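Stand the drained bottles on the sample stage

TASK

Take the two amber vessels that lean in the sloping draining stand and stand them upright on the plate of the analyser's sample stage: first the tall bottle in the middle of the double circle, then the short jar in the middle of the single circle. Set each down gently - the plate's height is not known beforehand, so let it bear on the plate before you let go, with no drop and no hard push - and do not tip them or disturb the other things on the bench.

Things in the scene. Friction and masses are not known exactly. Their poses are not given: they have to be found in the camera images.
- bottle_mid (a point): Tall amber glass bottle, 135 mm high, 170 to 340 g: body 56 mm across up to 85 mm, shoulder, 28 mm neck, black cap 36 mm across from 104 to 135 mm up (firmly on, may be gripped). The point is on its axis 67.5 mm above its foot; z runs along the axis from foot to cap. At the start it leans at 35 degrees in one of the stand's two places (either one).
- jar_mid (a point): Short amber glass jar, 86 mm high, 56 mm across all the way up, 140 to 280 g: glass to 60 mm, then a black lid of the same width (firmly on). The point is on its axis 43 mm above its foot; z runs along the axis from foot to lid. At the start it leans at 35 degrees in the stand's other place.
- stand: White sloping draining stand, fixed, 150 (x) by 250 (y) mm, left or right on the bench; origin at the centre of its underside, z up. In its places at y = +60 and -60 mm vessels lean 35 degrees from upright, tops towards the stand's -x. The sloping board under them reaches 75 mm up their flank, with 8 mm ribs; their sides are free. Pull a vessel out along its own axis.
- stand_slot_left (a point): Centre of the foot of the vessel in the stand's place at its y = +60 mm (x = 45, z = 45 mm in the stand): the foot rests there on a ledge square to the leaning axis.
- stand_slot_right (a point): The same for the place at the stand's y = -60 mm.
- stage: Sample stage on the other side of the bench, fixed: white base 130 (x) by 240 (y) by 40 mm, above it a level, rigid aluminium plate 130 by 250 mm on two columns. Origin: centre of the base's underside, on the bench, z up. The height of the plate's top is different every time, anywhere from 60 to 95 mm above the bench, and is not reported: look or feel for it.
- double_circle (a point): Point on the bench (z = 0) straight below the centre of the double circle (84 and 100 mm across, thin black lines) drawn on the stage's plate, at the stage's y = +60 mm.
- single_circle (a point): Point on the bench (z = 0) straight below the centre of the single circle (84 mm across, thin black line) drawn on the stage's plate, at the stage's y = -60 mm.
- beaker_mid (a point): Glass beaker, 68 mm across, 85 mm high, between the stand and the stage. Its point is half-way up on its axis, z along its axis. A bystander, loose: leave it alone.
- cylinder_mid (a point): Tall glass measuring cylinder, 32 mm across on a 72 mm foot, 215 mm high, at the back. Its point is 100 mm above its foot, z along its axis. A bystander, loose: leave it alone.
- reagent_mid (a point): Amber reagent bottle standing upright at the back, 70 mm across, 150 mm high. Its point is half-way up on its axis, z along its axis. A bystander, loose: leave it alone.
- dishes_mid (a point): Stack of glass culture dishes, 90 mm across, 57 mm high, at the back. Its point is half-way up on its axis, z along its axis. A bystander, loose: leave it alone.
- vial_mid (a point): Small vial, 26 mm across, 50 mm high, near the robot. Its point is half-way up on its axis, z along its axis. A bystander, loose: leave it alone.
- tipbox_mid (a point): Pale box with a frosted lid, 82 by 122 by 68 mm, at the back. Its point is half-way up on its axis, z along its axis. A bystander, loose: leave it alone.

How it is judged:
By the outcome, as a careful person would: the job done as asked, in the order asked, and still so for the second after the job is handed in, with the robot touching nothing.
It also fails if it takes over 67 s, if anything falls off the work surface, if the arm or the gripper's body presses on something with over 40 N, if the wrist force passes 120 N, or if a joint passes its speed limit or range.

ROBOT

A 7-joint arm with a two-finger parallel gripper is mounted at the origin on the work surface. World frame = base frame: x ahead of the robot, y to its left, z up, the work surface at z = 0. Lengths are in mm, angles in rad, forces in N, time in s.
With the tool pointing down it reaches from about 400 to 900 mm from the base axis. Payload 5.5 kg.
Tool frame: the origin (TCP) lies on the front face of the gripper's body, between the roots of the fingers; the fingertips stand 73 mm ahead of it and the grasp point (between the pads) lies 54 mm ahead of it; z points along the fingers, y is the direction in which the jaws open and shut (so a half turn about z gives the same grasp; the last joint's range is limited). The gripper opens to 85 mm and grips with 20 to 120 N. Pads are 22 mm wide; open, the fingers measure 114 mm over their backs; the gripper's body (76 mm by 85 mm) begins 54 mm behind the grasp point. The pads swing forward as they close: fully open they stand 13 mm farther back than shut.
Start: joints at [-1.047, 0.501, -0.427, 1.55, 0.221, 1.138, -0.21], TCP at [167.569, 628.028, 303.91] pointing down, gripper open.
Joint ranges: [-2.88, 2.88], [-0.31, 2.03], [-1.54, 1.56], [0.2, 2.42], [-1.41, 4.55], [0.19, 2.02], [-2.57, 2.57]. Speed limits (rad/s): [2.57, 2.57, 3.14, 3.14, 3.14, 3.14, 3.14].

INTERFACE

Orientations are given as a unit quaternion [w, x, y, z].
In Python, from cell import state, camera, camera_model, sign_off, search_frame, tip_of gives the robot as it stands.
- The arm moves only by the tool carry_out, never from a script. Its argument "series" is a list of rows, each a list of 2 entries, a list of its own where there are three numbers: the shift along the tool's x, y, z in cm, then the turn, a rotation vector about the tool's x, y, z in rad. A call has 1 to 8 rows; each row shifts and turns the commanded pose from where the row before left it, along the tool's axes as they then stand; what a row does not reach is not made up. A row lasts 1/12 s, in which the tool goes at most 41.7 mm and 7.16 degrees, less where a joint would pass 70% of its speed; a pose out of reach is approached as far as the arm can. A call is refused whole if a number of a shift passes 4.17 or a number of a turn 0.125, either way. A call with a gripper value outside its range is refused whole. "claw" is the closure, from 0 (fully open) to 1 (shut), set as the call begins (left out, the last holds). The fingers move at their own pace and stop on an object; the grip force is fixed at half the most. Time passes only in rows, so rows that do not move let the fingers close. It gives the time, the measured TCP pose, the force and the opening at its end, in the units of the state.
- state(): the state, without advancing time (a new reading comes with each control period).
- camera(name): name is "side" or "top"; returns (picture, depth): 480x640x3 uint8, red, green, blue; 480x640 float32, mm along the optical axis (not along the pixel's ray), 0 where there is no reading.
- camera_model(name): a dict with "vertical_fov" (degrees; the focal length in pixels is half the picture's height over the tangent of half this angle, whatever the lens; pixels are square), "cx", "cy" (the principal point, pixels), "camera_from_world" (4x4, takes a point from world to camera coordinates). Camera axes: x right, y up, looking along -z (the intrinsics and any distortion apply to the point x, -y, -z); pixel columns grow to the right and rows downward; lengths in mm; the calibration is good to about 2 mm. A picture is of the moment at which its call begins. camera_model takes no time and is no camera call.
- sign_off(): hands the job in, once; it reports no verdict.
Trained networks look in the newest picture that a camera, given by its name, has taken for a name from the list of things; names that differ only in an ending like _2 or _b are one class to them, and where a whole thing is asked for, a point or a joint stands for the part that bears it (a point fixed in the world has none). Each returns a list of dicts, best first, with "conf" (0 to 1); they miss things now and then, are a little off and sometimes report something else, mostly with a low value. They report only what shows in the picture. A call takes as long as a camera call.
- search_frame(camera, label): "location" ([column, row] as shares, 0 to 1, of the picture: columns of its width, rows of its height, amid what is visible of it).
- tip_of(camera, label): "location" ([column, row] as shares, 0 to 1, of the picture: columns of its width, rows of its height: a listed point, or the origin of a listed thing).
The state is a dict: "time": time; "joint_pos": joint angles; "dq": joint speeds; "joint_torque": joint torques, N m; "ee_pos": TCP position; "tcp_rot": TCP orientation; "force": force on the tool from outside, world axes, zero at the start; "wrist_torque": the same for the moment, N m; "finger_gap": opening from 0.0 (shut) to 1.0 (fully open).
Only numpy, scipy, OpenCV 4.12 (cv2) and the standard library are available. Lean on these libraries where they do the work, as an engineer would, in place of code of your own. Each camera call takes 0.05 s, during which the arm holds its last target.

## Working session

There is one attempt and no reset: what is moved stays moved. The work goes in short steps, Python scripts to look and compute and a tool call to move; the robot and the scene stay as the last step left them, time stands still between calls to the robot, and variables do not carry over. Pictures are saved under pics/ and viewed, and the job is handed in when it is done.

Besides the shell and the picture viewer there is one more tool, called after ">>>" as name(argument=value, ...), one argument or row to a line, values as JSON. carry_out: Moves the arm, as the interface text tells. Its arguments: {"type":"object","properties":{"series":{"type":"array","items":{"type":"array"}},"claw":{"type":"number"}},"required":["series"]}

```bash
ls; mkdir -p pics; cat > h.py <<'E'
import numpy as np, cv2
from cell import *
def save(name,fn):
    im,d=camera(name); cv2.imwrite('pics/'+fn,cv2.cvtColor(im,cv2.COLOR_RGB2BGR)); np.save('pics/'+fn[:-4]+'_d.npy',d); return im,d
def unproj(name,uv,d):
    m=camera_model(name); f=240/np.tan(np.radians(m['vertical_fov'])/2)
    u=np.asarray(uv,float).reshape(-1,2); d=np.asarray(d,float).reshape(-1)
    pc=np.c_[(u[:,0]-m['cx'])/f*d,-(u[:,1]-m['cy'])/f*d,-d,np.ones(len(d))]
    return (np.linalg.inv(m['camera_from_world'])@pc.T).T[:,:3]
def proj(name,P):
    m=camera_model(name); f=240/np.tan(np.radians(m['vertical_fov'])/2)
    p=(np.array(m['camera_from_world'])@np.append(P,1))[:3]
    return np.array([m['cx']+f*p[0]/-p[2], m['cy']-f*p[1]/-p[2]])
E
python3 - <<'E'
from h import *
np.set_printoptions(suppress=True,precision=3)
print(state())
for n in('side','top'):
    print(camera_model(n)); im,d=save(n,n+'0.png'); print(d.min(),d.max())
    for l in ['bottle_mid','jar_mid','stand','stand_slot_left','stand_slot_right','stage','double_circle','single_circle']:
        print(n,l,[(np.round(np.array(r['location'])*[640,480],1),round(r['conf'],2)) for r in tip_of(n,l)[:2]])
E
```

```text
pics
{'time': 0.0, 'joint_pos': array([-1.047,  0.502, -0.427,  1.551,  0.221,  1.138, -0.21 ]), 'dq': array([-0.002, -0.001,  0.001, -0.002,  0.001,  0.001, -0.   ]), 'joint_torque': array([  0.001, -56.95 ,  -5.816, -28.096,   0.011,   0.012,  -0.   ]), 'ee_pos': array([167.515, 627.486, 302.869]), 'tcp_rot': array([-0.   ,  0.13 ,  0.992, -0.001]), 'force': array([0.034, 0.552, 0.007]), 'wrist_torque': array([0.027, 0.022, 0.026]), 'finger_gap': 0.9999519375100627}
{'vertical_fov': 52.84020035988097, 'cx': 319.6514530466761, 'cy': 236.89084599610075, 'camera_from_world': array([[  -0.897,   -0.442,    0.003,  548.18 ],
       [   0.234,   -0.469,    0.852, -212.744],
       [  -0.375,    0.765,    0.524, -644.915],
       [   0.   ,    0.   ,    0.   ,    1.   ]])}
0.0 2876.2266
side bottle_mid [(array([303.9, 281. ]), 0.79)]
side jar_mid [(array([256.7, 346.4]), 0.76), (array([248. , 201.8]), 0.42)]
side stand [(array([403.9, 233.1]), 0.7), (array([294.3, 363.6]), 0.58)]
side stand_slot_left []
side stand_slot_right [(array([280. , 305.5]), 0.69), (array([244.8, 199.5]), 0.36)]
side stage [(array([407.1, 231.9]), 0.94), (array([199.7, 246.4]), 0.59)]
side double_circle []
side single_circle []
{'vertical_fov': 54.42299901539528, 'cx': 325.1822299832617, 'cy': 240.65055766849636, 'camera_from_world': array([[   0.014,   -1.   ,   -0.013,   -4.981],
       [   0.985,    0.011,    0.175, -602.47 ],
       [  -0.175,   -0.015,    0.985, -914.057],
       [   0.   ,    0.   ,    0.   ,    1.   ]])}
0.0 1944.035
top bottle_mid []
top jar_mid [(array([194.4, 254.8]), 0.86)]
top stand [(array([232.9, 267.8]), 0.84)]
top stand_slot_left [(array([197.8, 247. ]), 0.87), (array([279.1, 153.7]), 0.45)]
top stand_slot_right [(array([253.9, 239. ]), 0.81), (array([342.8, 153.2]), 0.43)]
top stage [(array([425.6, 284.1]), 0.81)]
top double_circle []
top single_circle []
```

View pics/side0.png

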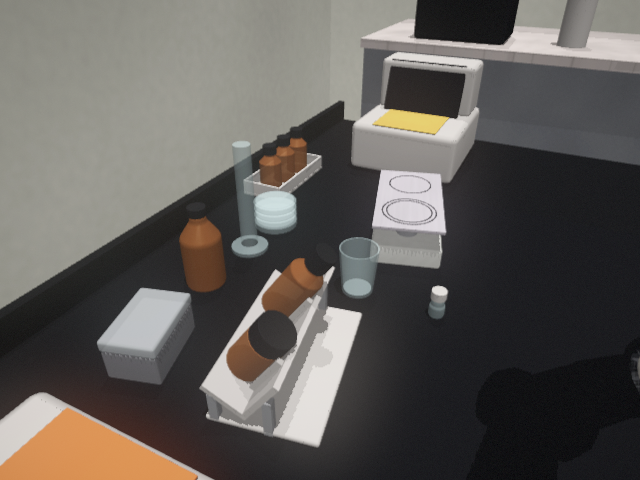

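View pics/top0.png

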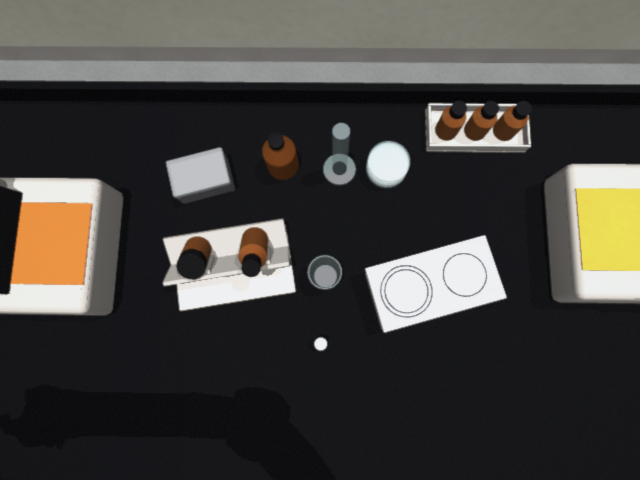

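The side view shows the jar nearest the camera, around (262,345), and the bottle behind it, around (300,280). The stage's double circle is at about (410,211). In the top view the jar is the left vessel (193,257), the bottle is at (254,250), the double circle at (406,291) and the single circle at (465,275). Next I'll measure these with the depth images.

```bash
cat > m.py <<'E'
from h import *
np.set_printoptions(suppress=True,precision=2)
im=cv2.cvtColor(cv2.imread('pics/top0.png'),cv2.COLOR_BGR2RGB); d=np.load('pics/top0_d.npy')
vv,uu=np.mgrid[0:480,0:640]
P=unproj('top',np.c_[uu.ravel(),vv.ravel()],d.ravel()).reshape(480,640,3); np.save('pics/Ptop.npy',P)
ims=cv2.cvtColor(cv2.imread('pics/side0.png'),cv2.COLOR_BGR2RGB); ds=np.load('pics/side0_d.npy')
Ps=unproj('side',np.c_[uu.ravel(),vv.ravel()],ds.ravel()).reshape(480,640,3); np.save('pics/Pside.npy',Ps)
print('bench top',[P[r,c] for r,c in((400,400),(220,330),(330,360),(300,160))])
print('bench side',[Ps[r,c] for r,c in((300,500),(380,400))])
# plate
for nm,Q,I,pos in(('top',P,im,(435,283)),('side',Ps,ims,(410,195))):
    m=(I.min(2)>150)&(Q[...,2]>50)&(Q[...,2]<105)
    n,l,s,c=cv2.connectedComponentsWithStats(m.astype(np.uint8))
    k=l[pos[1],pos[0]]; print(nm,'plate',k,s[k],np.median(Q[l==k],0), Q[l==k][:,2].std())
    if k==0: 
        print(Q[pos[1],pos[0]]);continue
    zz=np.median(Q[l==k][:,2])
    q=Q[l==k]; q=q[abs(q[:,2]-zz)<6]
    r=cv2.minAreaRect(q[:,:2].astype(np.float32)); print(r)
    # dark circle lines inside plate
    hull=cv2.convexHull(q[:,:2].astype(np.float32))
for n in('top','side'):
  for l in['stage','stand','beaker_mid','vial_mid','cylinder_mid','reagent_mid','dishes_mid','tipbox_mid']:pass
Pw=P
def show(r,c): print((c,r),P[r,c])
for r,c in((258,192),(240,195),(262,186),(265,252),(240,254),(232,255),(255,252),(290,240),(170,340),(132,341),(272,324),(165,388),(155,280),(172,200),(344,320)): show(r,c)
E
python3 m.py
```

```text
bench top [array([ 280.2 , -155.46,   -2.71]), array([657.83,  -6.42,   1.82]), array([420.98, -72.7 ,   0.  ]), array([478.24, 356.77,  -0.14])]
bench side [array([307.44, -74.74,  -1.1 ]), array([404.03, 169.33,   0.25])]
top plate 8 [ 366  236  140   96 8178] [ 514.61 -214.78   85.62] 1.6229224971046508
((516.0217895507812, -215.02969360351562), (129.68801879882812, 250.2481231689453), 16.2976016998291)
side plate 15 [ 372  170   74   63 3740] [ 512.74 -191.5    85.1 ] 0.8454951363489097
((517.938720703125, -211.87010192871094), (128.63265991210938, 252.59857177734375), 16.432613372802734)
(192, 258) [552.85 254.95 126.89]
(195, 240) [595.73 265.07  81.35]
(186, 262) [545.91 268.11 119.97]
(252, 265) [536.76 134.03 160.32]
(254, 240) [590.55 139.41 118.46]
(255, 232) [612.72 143.65  85.7 ]
(252, 255) [556.56 136.45 150.82]
(240, 290) [501.34 183.79   8.13]
(340, 170) [758.49 -26.79  44.34]
(341, 132) [772.21 -25.38 214.26]
(324, 272) [542.31   5.05   6.69]
(388, 165) [ 764.91 -127.78   60.81]
(280, 155) [764.56  94.72 115.71]
(200, 172) [742.74 267.16  69.66]
(320, 344) [393.03  10.19  51.35]
```

```bash
cat > fit.py <<'E'
from h import *
from scipy.optimize import least_squares
np.set_printoptions(suppress=True,precision=2)
im=cv2.cvtColor(cv2.imread('pics/top0.png'),cv2.COLOR_BGR2RGB).astype(int); ims=cv2.cvtColor(cv2.imread('pics/side0.png'),cv2.COLOR_BGR2RGB).astype(int)
P=np.load('pics/Ptop.npy');Ps=np.load('pics/Pside.npy')
def amb(I): return (I[...,0]>55)&(I[...,0]>1.5*I[...,2])&(I[...,0]-I[...,2]>35)
def dark(I): return I.max(2)<60
th=np.radians(35)
def frame(p): x,y,w=p; ex=np.array([np.cos(w),np.sin(w),0]);ey=np.array([-np.sin(w),np.cos(w),0]); o=np.array([x,y,0]); a=np.cos(th)*np.array([0,0,1])-np.sin(th)*ex; return o,ex,ey,a
def slots(p):
    o,ex,ey,a=frame(p); return [o+45*ex+s*60*ey+np.array([0,0,45]) for s in(1,-1)],a
p=np.array([560,195,np.radians(8)])
pts=[]
for Q,I in((P,im),(Ps,ims)): 
    pts.append(Q[amb(I)])
def sel(p,tol):
    out=[]
    sl,a=slots(p)
    for src in pts:
        for s in sl:
            v=src-s; h=v@a; r=np.linalg.norm(v-np.outer(h,a),axis=1)
            hm=80 if s is sl[1] else 58
            out.append(src[(h>3)&(h<hm)&(abs(r-28)<tol)])
    return out
for tol in(40,20,10,6,6):
    S=sel(p,tol)
    def res(q):
        sl,a=slots(q); o=[]
        for i,src in enumerate(S):
            v=src-sl[i%2]; h=v@a; r=np.linalg.norm(v-np.outer(h,a),axis=1); o.append((r-28)/np.sqrt(len(src)+1))
        return np.concatenate(o)
    f=least_squares(res,p,x_scale=[1,1,.01],loss='soft_l1' ); p=f.x
    print(tol,p[:2],np.degrees(p[2]),[len(s) for s in S],np.sqrt(f.cost*2/4))
sl,a=slots(p)
for i,src in enumerate(S):
    v=src-sl[i%2]; h=v@a; r=np.linalg.norm(v-np.outer(h,a),axis=1)-28; print(i,r.mean(),r.std(),h.min(),h.max())
print('slots',sl,'axis',a,'jar',sl[0]+43*a,'bottle',sl[1]+67.5*a)
# extents along the axis incl. black caps
for k,(Q,I) in enumerate(((P,im),(Ps,ims))):
    for j,s in enumerate(sl):
        v=Q.reshape(-1,3)-s; h=v@a; rr=np.linalg.norm(v-np.outer(h,a),axis=1); m=(rr<31)&(h>60)&(h<150)&dark(I).ravel(); 
        print('dark cap',k,j,m.sum(),np.percentile(h[m],[1,50,99]) if m.any() else '')
# stand base
m=(im.min(2)>150)&(P[...,2]>2)&(P[...,2]<14)&(P[...,1]>50)&(P[...,1]<350)&(P[...,0]<560)
n,l,st,c=cv2.connectedComponentsWithStats(m.astype(np.uint8)); k=1+np.argmax(st[1:,4]); q=P[l==k]; print('base',cv2.minAreaRect(q[:,:2].astype(np.float32)),np.median(q[:,2]))
# circles: intersect dark pixels with the plate plane
for nm,I,box in(('top',im,(366,236,140,96)),('side',ims,(372,170,74,63))):
  m=camera_model(nm); x,y,w,h=box
  sub=I[y:y+h,x:x+w].min(2)
  z=85.3
  C=np.linalg.inv(m['camera_from_world']); o=C[:3,3]
  for cen in((500.2,-155.9),(533.8,-271.)):
    vv,uu=np.mgrid[y:y+h,x:x+w]; uv=np.c_[uu.ravel(),vv.ravel()]
    pp=unproj(nm,uv,np.full(len(uv),500.)); dd=pp-o; W=o+dd*((z-o[2])/dd[:,2])[:,None]
    val=sub.ravel().astype(float); r=np.hypot(W[:,0]-cen[0],W[:,1]-cen[1])
    wt=np.clip(np.median(val[r<38])-val,0,None); s=(r>36)&(r<48)&(wt>15)
    g=least_squares(lambda t:np.sqrt(wt[s])*(np.hypot(W[s,0]-t[0],W[s,1]-t[1])-42),cen,loss='soft_l1',f_scale=10)
    print(nm,'circle',s.sum(),g.x)
E
python3 fit.py
```

```text
40 [553.18 202.95] 10.005935308678282 [249, 353, 1050, 1193] 1.166834994792214
20 [553.2  202.93] 10.017644625191217 [279, 363, 1149, 1243] 1.0561707164914544
10 [553.21 202.91] 10.026062671734858 [279, 362, 1149, 1243] 0.9442117739371274
6 [553.21 202.91] 10.026062678139404 [279, 362, 1149, 1243] 0.9442117739371254
6 [553.21 202.91] 10.02606267760334 [279, 362, 1149, 1243] 0.9442117739371245
0 -0.09471708126609017 0.97005867970525 5.272013585183793 57.98063088672017
1 -0.31940495302310223 0.9748957587318017 6.433541791937653 79.91601759597842
2 0.39134544050281805 0.681323240141475 3.0022033240844017 57.98178506306891
3 0.4203904816883329 0.8840568581707431 3.4232725336403242 79.86820460780602
slots [array([587.08, 269.83,  45.  ]), array([607.97, 151.66,  45.  ])] axis [-0.56 -0.1   0.82] jar [562.79 265.54  80.22] bottle [569.85 144.92 100.29]
dark cap 0 0 705 [64.99 86.62 90.15]
dark cap 0 1 344 [112.06 135.21 139.18]
dark cap 1 0 1257 [62.24 84.79 87.06]
dark cap 1 1 742 [105.2  129.63 135.84]
base ((507.0821533203125, 193.97042846679688), (58.291648864746094, 250.4043426513672), 10.07608699798584) 8.394730747559663
top circle 386 [ 499.49 -156.93]
top circle 329 [ 532.82 -272.58]
side circle 289 [ 500.89 -155.11]
side circle 192 [ 534.93 -269.67]
```

```bash
cat >> h.py <<'E'
from scipy.spatial.transform import Rotation as R
def Rq(q): return R.from_quat([q[1],q[2],q[3],q[0]])
SL=dict(jar=np.array([587.08,269.83,45.]),bottle=np.array([607.97,151.66,45.])); w=np.radians(10.03)
EX=np.array([np.cos(w),np.sin(w),0]);EY=np.array([-np.sin(w),np.cos(w),0]);A=np.cos(np.radians(35))*np.array([0,0,1])-np.sin(np.radians(35))*EX
def Rt(z,y): return R.from_matrix(np.c_[np.cross(y,z),y,z])
TILT=Rt(-A,EY); 
def upright(yaw): # jaw axis world yaw offset from +y
    return Rt(np.array([0,0,-1.]),np.array([-np.sin(yaw),np.cos(yaw),0]))
def need(pos=None,rot=None,show=True):
    s=state(); r=Rq(s['tcp_rot'])
    out=[]
    np.set_printoptions(suppress=True,precision=4)
    print('t',round(s['time'],2),'tcp',s['ee_pos'],'F',s['force'],'gap',round(s['finger_gap'],3),'q',s['joint_pos'])
    if pos is not None: print('shift tool cm',r.inv().apply(np.asarray(pos)-s['ee_pos'])/10, 'world',np.asarray(pos)-s['ee_pos'])
    if rot is not None: v=(r.inv()*rot).as_rotvec(); print('turn',v,'mag',np.linalg.norm(v))
E
python3 - <<'E'
from h import *
need(SL['bottle']+260*A,TILT)
need(SL['bottle']+170*A,TILT)
E
```

```text
t 0.9 tcp [167.5822 628.0426 303.94  ] F [-0.8334 -0.8266 -0.8487] gap 1.002 q [-1.0468  0.5009 -0.427   1.5504  0.2208  1.1383 -0.2103]
shift tool cm [-41.3143 -40.9686   4.5909] world [ 293.5371 -502.3557  -45.9605]
turn [-0.133  -0.6011 -0.4222] mag 0.7464471465722484
t 0.9 tcp [167.5822 628.0426 303.94  ] F [-0.8334 -0.8266 -0.8487] gap 1.002 q [-1.0468  0.5009 -0.427   1.5504  0.2208  1.1383 -0.2103]
shift tool cm [-45.9942 -38.7899  11.9633] world [ 344.37   -493.365  -119.6842]
turn [-0.133  -0.6011 -0.4222] mag 0.7464471465722484
```

>>> carry_out(
  series=[
    [[-2.5,-2.5,0],[0,0,0]],
    [[-2.5,-2.5,0],[0,0,0]],
    [[-2.5,-2.5,0],[0,0,0]],
    [[-2.5,-2.5,0],[0,0,0]],
    [[-2.5,-2.5,0],[0,0,0]],
    [[-2.5,-2.5,0],[0,0,0]],
    [[-2.5,-2.5,0],[0,0,0]],
    [[-2.5,-2.5,0],[0,0,0]],
  ],
  claw=0,
)

```text
time: 1.57
ee_pos: [309.8, 381.7, 304.2]
tcp_rot: [0.0, 0.13, 0.992, 0.0]
force: [0.6, 0.4, 0.0]
finger_gap: 0.996
```

>>> carry_out(
  series=[
    [[0,0,0],[-0.0166,-0.0751,-0.0528]],
    [[0,0,0],[-0.0166,-0.0751,-0.0528]],
    [[0,0,0],[-0.0166,-0.0751,-0.0528]],
    [[0,0,0],[-0.0166,-0.0751,-0.0528]],
    [[0,0,0],[-0.0166,-0.0751,-0.0528]],
    [[0,0,0],[-0.0166,-0.0751,-0.0528]],
    [[0,0,0],[-0.0166,-0.0751,-0.0528]],
    [[0,0,0],[-0.0166,-0.0751,-0.0528]],
  ],
)

```text
time: 2.23
ee_pos: [308.9, 383.9, 304.6]
tcp_rot: [0.301, -0.085, 0.949, 0.027]
force: [-0.5, -0.9, -0.0]
finger_gap: 1.0
```

```bash
python3 -c "
from h import *
need(SL['bottle']+260*A,TILT)"
```

```text
t 2.23 tcp [308.9023 383.877  304.6299] F [-0.5223 -0.9108 -0.0089] gap 1.0 q [-0.8524  0.0761 -0.4096  2.2255  0.9037  0.7463 -0.1621]
shift tool cm [ -5.8036 -28.1195   9.7824] world [ 152.2171 -258.19    -46.6504]
turn [0.0028 0.0038 0.0028] mag 0.005518779903303585
```

>>> carry_out(
  series=[
    [[-0.73,-3.5,1.22],[0,0,0]],
    [[-0.73,-3.5,1.22],[0,0,0]],
    [[-0.73,-3.5,1.22],[0,0,0]],
    [[-0.73,-3.5,1.22],[0,0,0]],
    [[-0.73,-3.5,1.22],[0,0,0]],
    [[-0.73,-3.5,1.22],[0,0,0]],
    [[-0.73,-3.5,1.22],[0,0,0]],
    [[-0.73,-3.5,1.22],[0,0,0]],
  ],
)

```text
time: 2.9
ee_pos: [449.9, 143.2, 261.3]
tcp_rot: [0.299, -0.082, 0.951, 0.024]
force: [0.3, 0.6, 0.0]
finger_gap: 0.997
```

```bash
python3 -c "
from h import *
save('side','side1.png'); save('top','top1.png')
need(SL['bottle']+230*A,TILT)"
```

```text
t 3.0 tcp [451.0751 139.7233 261.1404] F [ 0.0694 -0.4989  0.3725] gap 1.003 q [-0.1878  0.0122 -0.2748  2.4162  0.9484  0.2183  0.387 ]
shift tool cm [-0.4573 -1.5086  3.7027] world [ 26.9886 -11.0394 -27.7354]
turn [-0.0119 -0.0037 -0.0098] mag 0.015891298710895133
```

View pics/side1.png

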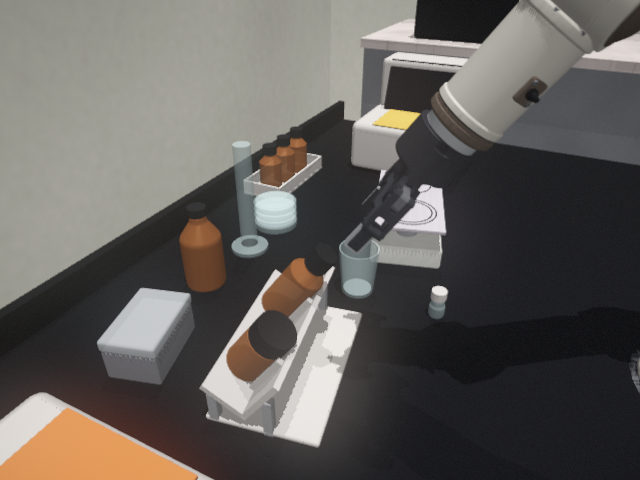

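View pics/top1.png

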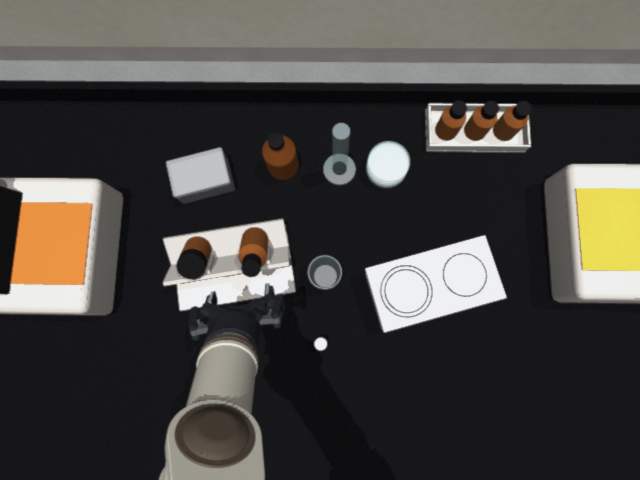

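The side view shows the gripper tilted and in front of the bottle, with its fingers around (370,230) and the cap at (320,260). In the top view the fingers straddle the cap, which is at (251,266). Joints 4 and 6 are close to their limits here, but they ease off as the tool moves forward.

>>> carry_out(
  series=[
    [[-0.23,-0.75,0.5],[-0.006,-0.002,-0.005]],
    [[-0.23,-0.75,0.5],[-0.006,-0.002,-0.005]],
    [[0,0,1],[0,0,0]],
    [[0,0,1],[0,0,0]],
    [[0,0,0.7],[0,0,0]],
    [[0,0,0],[0,0,0]],
  ],
)

```text
time: 3.5
ee_pos: [472.1, 140.5, 234.0]
tcp_rot: [0.298, -0.088, 0.95, 0.026]
force: [0.4, 0.6, -0.3]
finger_gap: 0.996
```

```bash
python3 -c "
from h import *
need(SL['bottle']+170*A,TILT)
save('top','top2.png')"
```

```text
t 3.5 tcp [472.1299 140.532  234.0301] F [ 0.3776  0.5643 -0.2566] gap 0.996 q [ 0.0708  0.129  -0.5169  2.3943  1.3914  0.2055  0.0079]
shift tool cm [-0.2802 -1.2859  6.2645] world [ 39.8223  -5.8544 -49.7743]
turn [ 0.0021 -0.003   0.0096] mag 0.010308190710226376
```

View pics/top2.png

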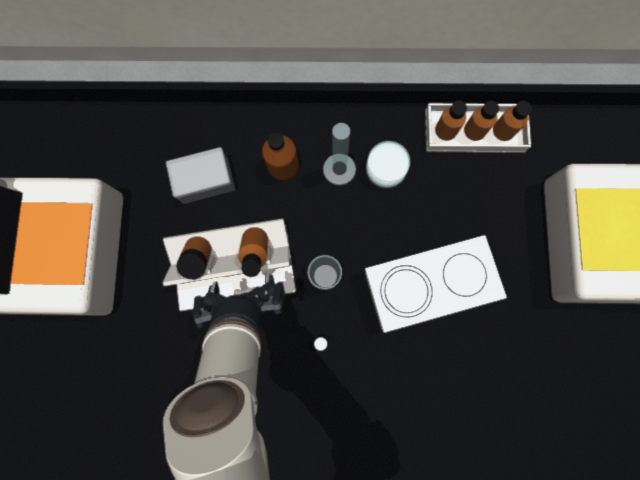

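>>> carry_out(
  series=[
    [[-0.1,-0.4,0.5],[0,0,0]],
    [[-0.1,-0.4,0.5],[0,0,0]],
    [[-0.1,-0.4,0.5],[0,0,0]],
    [[0,0,0.5],[0,0,0]],
    [[0,0,0],[0,0,0]],
  ],
)

```text
time: 3.97
ee_pos: [487.7, 132.1, 220.1]
tcp_rot: [0.299, -0.089, 0.95, 0.026]
force: [0.6, 0.5, 0.5]
finger_gap: 1.001
```

```bash
python3 -c "
from h import *
need(SL['bottle']+170*A,TILT)"
```

```text
t 3.97 tcp [487.6577 132.1087 220.0845] F [0.6099 0.5491 0.4525] gap 1.001 q [ 0.1159  0.1891 -0.5311  2.3794  1.6047  0.208  -0.1598]
shift tool cm [ 0.0517 -0.1817  4.3324] world [ 24.2945   2.569  -35.8287]
turn [ 0.0028 -0.0021  0.0117] mag 0.012260928439564231
```

>>> carry_out(
  series=[
    [[0.02,-0.06,0.72],[0,0,0.004]],
    [[0.02,-0.06,0.72],[0,0,0.004]],
    [[0.01,-0.06,0.72],[0,0,0.004]],
    [[0,0,0.72],[0,0,0]],
    [[0,0,0.72],[0,0,0]],
    [[0,0,0.72],[0,0,0]],
    [[0,0,0],[0,0,0]],
  ],
)

```text
time: 4.55
ee_pos: [511.9, 134.5, 184.0]
tcp_rot: [0.298, -0.084, 0.951, 0.027]
force: [-1.2, -0.8, 0.5]
finger_gap: 1.002
```

```bash
python3 -c "
from h import *
need(SL['bottle']+170*A,TILT)
save('side','side3.png');save('top','top3.png')"
```

```text
t 4.55 tcp [511.8691 134.5151 183.9605] F [-1.2029 -0.8496  0.4563] gap 1.002 q [ 0.1595  0.3329 -0.5793  2.3461  1.9288  0.2886 -0.449 ]
shift tool cm [-0.0259  0.0146 -0.0179] world [0.0831 0.1626 0.2953]
turn [ 0.0026 -0.003  -0.0006] mag 0.00405575937276702
```

View pics/side3.png

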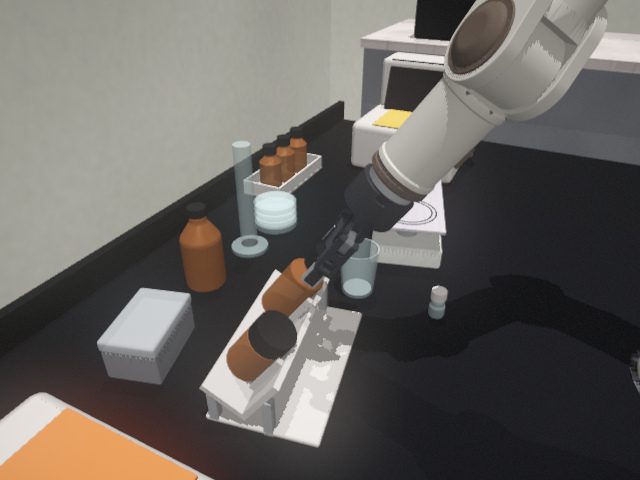

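View pics/top3.png

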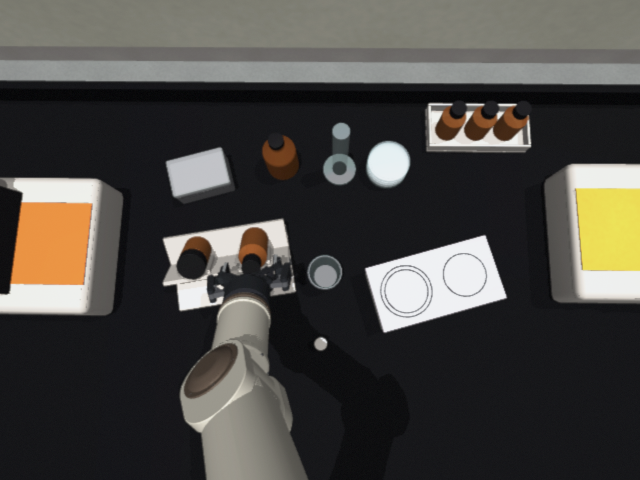

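The gripper straddles the cap and is on the bottle's axis, with the fingers at (215–285, 275) in the top view. Now I'll close it.

>>> carry_out(
  series=[
    [[0,0,0],[0,0,0]],
    [[0,0,0],[0,0,0]],
    [[0,0,0],[0,0,0]],
    [[0,0,0],[0,0,0]],
    [[0,0,0],[0,0,0]],
    [[0,0,0],[0,0,0]],
    [[0,0,0],[0,0,0]],
    [[0,0,0],[0,0,0]],
  ],
  claw=1,
)

```text
time: 5.32
ee_pos: [512.0, 133.6, 184.8]
tcp_rot: [0.299, -0.083, 0.95, 0.027]
force: [-3.2, 0.3, 5.8]
finger_gap: 0.406
```

>>> carry_out(
  series=[
    [[0,0,0],[0,0,0]],
    [[0,0,0],[0,0,0]],
    [[0,0,0],[0,0,0]],
    [[0,0,0],[0,0,0]],
  ],
)

```text
time: 5.65
ee_pos: [512.0, 133.6, 184.7]
tcp_rot: [0.299, -0.083, 0.95, 0.027]
force: [-4.3, 1.3, 5.6]
finger_gap: 0.408
```

>>> carry_out(
  series=[
    [[0,0,-0.2],[0,0,0]],
    [[0,0,-0.4],[0,0,0]],
    [[0,0,-0.5],[0,0,0]],
    [[0,0,-0.5],[0,0,0]],
    [[0,0,-0.5],[0,0,0]],
    [[0,0,-0.4],[0,0,0]],
    [[0,0,0],[0,0,0]],
  ],
)

```text
time: 6.23
ee_pos: [497.7, 130.8, 205.4]
tcp_rot: [0.299, -0.083, 0.95, 0.027]
force: [-0.1, 0.5, -0.8]
finger_gap: 0.41
```

```bash
python3 -c "
from h import *
need(SL['bottle']+195*A,TILT)
save('side','side4.png');save('top','top4.png')"
```

```text
t 6.23 tcp [497.7165 130.7787 205.4367] F [-0.0527  0.4829 -0.842 ] gap 0.41 q [ 0.1499  0.2485 -0.5626  2.3683  1.7755  0.2391 -0.321 ]
shift tool cm [0.0111 0.1359 0.0783] world [ 0.1155  1.4015 -0.702 ]
turn [ 0.0016 -0.0016 -0.002 ] mag 0.002986342769502401
```

View pics/side4.png

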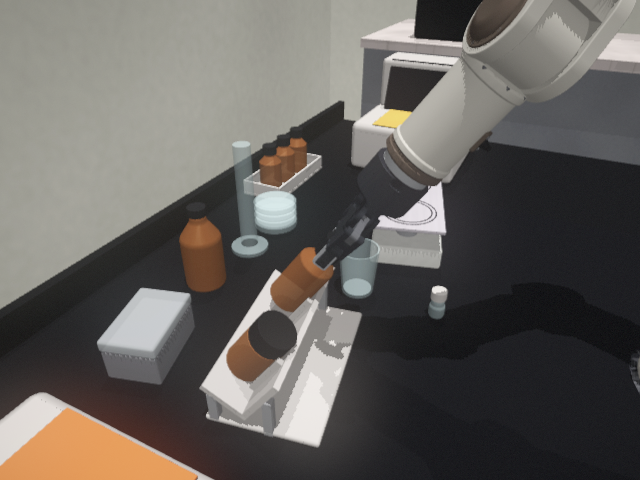

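The bottle has come 25 mm up its axis without being disturbed: body at about (300,280), cap between the fingers. I'll pull further along the axis, then go straight up.

>>> carry_out(
  series=[
    [[0,0,-0.8],[0,0,0]],
    [[0,0,-0.8],[0,0,0]],
    [[0,0,-0.8],[0,0,0]],
    [[0,0,-0.8],[0,0,0]],
    [[-0.6,0,-0.8],[0,0,0]],
    [[-0.9,0,-1.3],[0,0,0]],
    [[-1.1,0,-1.6],[0,0,0]],
    [[-1.1,0,-1.6],[0,0,0]],
  ],
)

```text
time: 7.0
ee_pos: [479.8, 125.7, 276.3]
tcp_rot: [0.297, -0.081, 0.951, 0.025]
force: [0.1, -0.4, -2.6]
finger_gap: 0.402
```

```bash
python3 -c "
from h import *
need(SL['bottle']+230*A,TILT)
save('side','side5.png')"
```

```text
t 7.0 tcp [479.7791 125.6655 276.2553] F [ 0.1176 -0.4308 -2.6235] gap 0.402 q [ 0.4373  0.0502 -0.8204  2.3429  0.7425  0.2236  0.6867]
shift tool cm [2.5381 0.3268 3.4545] world [ -1.7155   3.0184 -42.8503]
turn [-0.0026 -0.0047 -0.0036] mag 0.006480152964239281
```

View pics/side5.png

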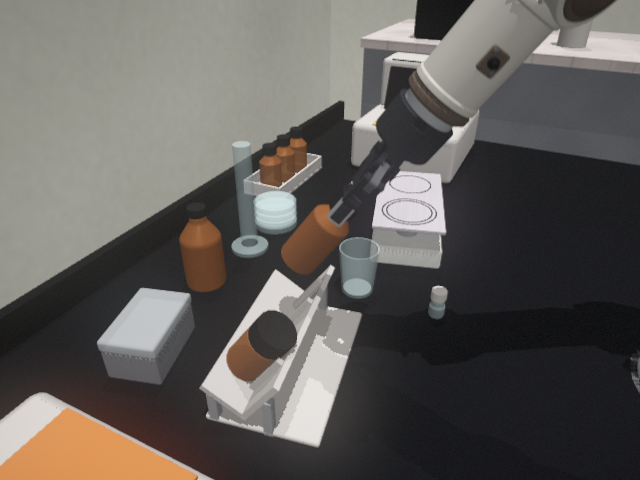

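The bottle is clear of the stand and still in line with the tool. Its weight reads about 2.6 N. Next I'll bring it upright while rising.

>>> carry_out(
  series=[
    [[-0.5,0,-0.8],[0,0.0764,0]],
    [[-0.4,0,-0.8],[0,0.0764,0]],
    [[-0.4,0,-0.8],[0,0.0764,0]],
    [[-0.3,0,-0.8],[0,0.0764,0]],
    [[-0.2,0,-0.8],[0,0.0764,0]],
    [[-0.1,0,-0.8],[0,0.0764,0]],
    [[-0.1,0,-0.8],[0,0.0764,0]],
    [[0,0,-0.8],[0,0.0764,0]],
  ],
)

```text
time: 7.72
ee_pos: [477.0, 120.7, 339.2]
tcp_rot: [0.022, -0.08, 0.997, -0.005]
force: [-0.9, 0.1, -2.8]
finger_gap: 0.407
```

```bash
python3 -c "
from h import *
need([500.2,-156,330],upright(w))"
```

```text
t 7.72 tcp [477.0208 120.743  339.1767] F [-0.9059  0.078  -2.776 ] gap 0.407 q [ 0.5041  0.2224 -0.9229  1.911   0.2288  1.068   1.2191]
shift tool cm [  2.1585 -27.6762   1.2035] world [  23.1792 -276.743    -9.1767]
turn [-0.0139  0.042  -0.0153] mag 0.04676964510771829
```

>>> carry_out(
  series=[
    [[0.1,-1.5,0],[-0.003,0.01,-0.004]],
    [[0.1,-2.5,0],[-0.003,0.01,-0.004]],
    [[0.2,-3,0],[-0.003,0.01,-0.004]],
    [[0.2,-3,0],[-0.003,0.01,-0.003]],
    [[0.2,-3,0],[0,0,0]],
    [[0.2,-3,0],[0,0,0]],
    [[0.2,-3,0],[0,0,0]],
    [[0.2,-3,0],[0,0,0]],
  ],
)

```text
time: 8.38
ee_pos: [500.6, -99.6, 338.1]
tcp_rot: [0.002, -0.087, 0.996, -0.001]
force: [1.6, -0.3, -1.1]
finger_gap: 0.407
```

>>> carry_out(
  series=[
    [[0.2,-2.5,0],[0,0,0]],
    [[0.2,-1.6,0],[0,0,0]],
    [[0.2,-0.7,0],[0,0,0]],
    [[0,0,0],[0,0,0]],
    [[0,0,0],[0,0,0]],
  ],
)

```text
time: 8.8
ee_pos: [503.3, -144.5, 338.4]
tcp_rot: [0.002, -0.089, 0.996, 0.001]
force: [0.4, 0.9, -2.7]
finger_gap: 0.404
```

```bash
python3 -c "
from h import *
need([500.2,-156,300],upright(w))
save('side','side6.png');save('top','top6.png')"
```

```text
t 8.8 tcp [ 503.3444 -144.4886  338.3919] F [ 0.4278  0.9387 -2.6674] gap 0.404 q [ 0.886   0.2891 -0.779   1.8203  0.2206  1.1191  1.7794]
shift tool cm [ 0.5285 -1.0868  3.8344] world [ -3.1444 -11.5114 -38.3919]
turn [0.0024 0.0042 0.0022] mag 0.005291265406082978
```

View pics/side6.png

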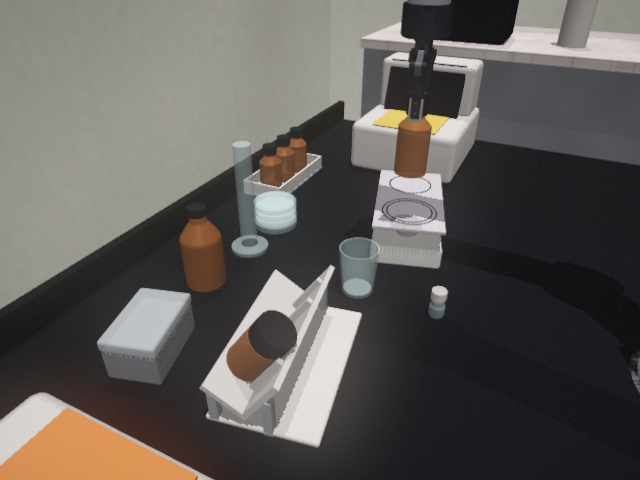

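View pics/top6.png

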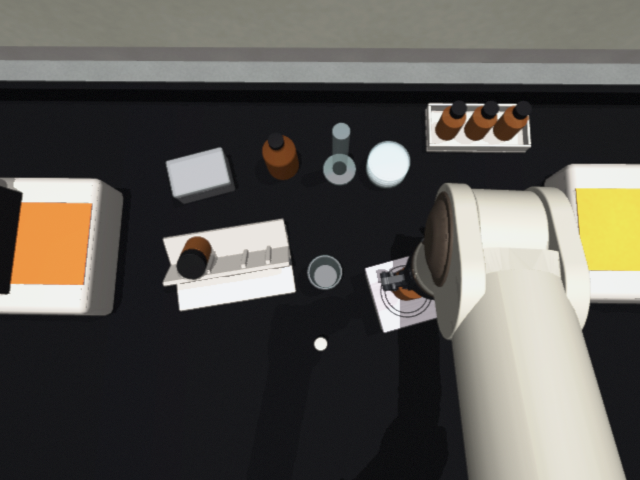

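In the side view the bottle hangs upright above the stage with its body at (412,150). The bystanders are untouched, and in the top view the elbow is well above the stage. I'll centre it, come part of the way down and measure the bottle's axis.

>>> carry_out(
  series=[
    [[0.25,-0.5,0],[0,0.002,0]],
    [[0.25,-0.5,0.8],[0,0.002,0]],
    [[0,0,1],[0,0,0]],
    [[0,0,1],[0,0,0]],
    [[0,0,1],[0,0,0]],
    [[0,0,0.8],[0,0,0]],
    [[0,0,0],[0,0,0]],
    [[0,0,0],[0,0,0]],
  ],
)

```text
time: 9.57
ee_pos: [500.3, -155.2, 292.2]
tcp_rot: [0.0, -0.089, 0.996, 0.002]
force: [0.7, 0.1, -2.5]
finger_gap: 0.405
```

```bash
cat > held.py <<'E'
from h import *
from scipy.optimize import least_squares
import sys
tag=sys.argv[1]; tx,ty,hlo,hhi,zl=float(sys.argv[2]),float(sys.argv[3]),float(sys.argv[4]),float(sys.argv[5]),float(sys.argv[6])  # target, glass z range
np.set_printoptions(suppress=True,precision=3)
for nm in('side','top'):
    I,d=save(nm,nm+tag+'.png'); I=I.astype(int)
    vv,uu=np.mgrid[0:480,0:640]; Q=unproj(nm,np.c_[uu.ravel(),vv.ravel()],d.ravel())
    am=((I[...,0]>55)&(I[...,0]>1.5*I[...,2])&(I[...,0]-I[...,2]>35)).ravel()
    q=Q[am&(np.hypot(Q[:,0]-tx,Q[:,1]-ty)<45)&(Q[:,2]>zl)]
    if len(q)<40: print(nm,'few',len(q)); continue
    print(nm,len(q),'z',np.percentile(q[:,2],[1,99]))
    b=q[(q[:,2]>hlo)&(q[:,2]<hhi)]; zc=(hlo+hhi)/2
    def res(p):
        a=np.array([p[2],p[3],1]);a/=np.linalg.norm(a); v=b-np.array([p[0],p[1],zc]); return np.linalg.norm(v-np.outer(v@a,a),axis=1)-28
    f=least_squares(res,[tx,ty,0,0],x_scale=[1,1,.01,.01],loss='soft_l1')
    print('  centre at mid',f.x[:2],'tilt deg',np.degrees(f.x[2:]),'rms',np.sqrt(np.mean(res(f.x)**2)),len(b))
E
python3 -c "
from h import *
need([500.2,-156,255],upright(w))"; python3 held.py 7 500.2 -156 125 195 90
```

```text
t 9.57 tcp [ 500.3296 -155.1776  292.2189] F [ 0.7324  0.126  -2.5364] gap 0.405 q [ 0.8762  0.3442 -0.754   1.8695  0.2677  1.0335  1.7618]
shift tool cm [ 0.029  -0.0932  3.7215] world [ -0.1296  -0.8224 -37.2189]
turn [0.0039 0.0004 0.0034] mag 0.005207057324416255
side 1623 z [124.96 249.97]
  centre at mid [ 501.999 -153.787] tilt deg [-0.444 -0.673] rms 1.1298249972644787 1097
top 197 z [142.962 355.041]
  centre at mid [ 500.416 -155.836] tilt deg [-0.185 -0.631] rms 0.2648585371022975 54
```

View pics/side7.png

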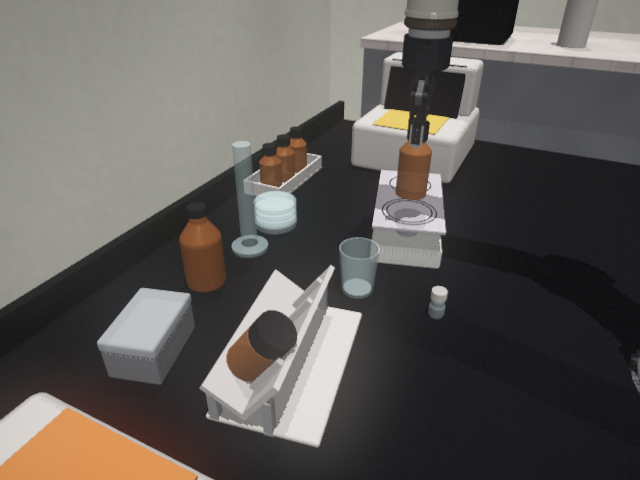

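>>> carry_out(
  series=[
    [[0.06,-0.05,0.3],[0,0,0]],
    [[0.06,-0.05,0.6],[0,0,0]],
    [[0,0,0.7],[0,0,0]],
    [[0,0,0.7],[0,0,0]],
    [[0,0,0.5],[0,0,0]],
    [[0,0,0.3],[0,0,0]],
    [[0,0,0.1],[0,0,0]],
    [[0,0,0],[0,0,0]],
  ],
)

```text
time: 10.33
ee_pos: [499.6, -156.5, 260.6]
tcp_rot: [0.0, -0.089, 0.996, 0.002]
force: [-0.3, 0.3, -2.8]
finger_gap: 0.407
```

>>> carry_out(
  series=[
    [[0,0,0.05],[0,0,0]],
    [[0,0,0.05],[0,0,0]],
    [[0,0,0.05],[0,0,0]],
    [[0,0,0],[0,0,0]],
  ],
)

```text
time: 10.67
ee_pos: [499.7, -156.7, 259.7]
tcp_rot: [0.001, -0.089, 0.996, 0.001]
force: [0.1, 0.1, -2.9]
finger_gap: 0.406
```

```bash
python3 -c "
from h import *
need([500.2,-156,255],upright(w))"; python3 held.py 8 500.2 -156 95 165 86
```

```text
t 10.67 tcp [ 499.747  -156.6615  259.6721] F [ 0.1323  0.0609 -2.9326] gap 0.406 q [ 0.8576  0.3846 -0.7348  1.9028  0.3066  0.9686  1.732 ]
shift tool cm [-0.0554  0.0559  0.4674] world [ 0.453   0.6615 -4.6721]
turn [0.0024 0.0018 0.003 ] mag 0.004264534415247487
side 1499 z [ 92.819 190.333]
  centre at mid [ 501.621 -155.406] tilt deg [-0.554 -0.704] rms 1.1671598530637541 1015
top 161 z [111.874 305.076]
  centre at mid [ 499.467 -157.335] tilt deg [ 0.238 -0.047] rms 0.22685091653390058 47
```

>>> carry_out(
  series=[
    [[0,0,0.05],[0,0,0]],
    [[0,0,0.05],[0,0,0]],
    [[0,0,0.05],[0,0,0]],
    [[0,0,0],[0,0,0]],
  ],
)

```text
time: 11.1
ee_pos: [499.6, -156.6, 257.9]
tcp_rot: [0.001, -0.089, 0.996, 0.001]
force: [0.3, -0.1, -2.3]
finger_gap: 0.412
```

>>> carry_out(
  series=[
    [[0,0,0.05],[0,0,0]],
    [[0,0,0.05],[0,0,0]],
    [[0,0,0],[0,0,0]],
  ],
)

```text
time: 11.35
ee_pos: [499.6, -156.6, 256.9]
tcp_rot: [0.001, -0.089, 0.996, 0.001]
force: [-0.1, 0.3, -1.2]
finger_gap: 0.403
```

>>> carry_out(
  series=[
    [[0,0,0.05],[0,0,0]],
    [[0,0,0.05],[0,0,0]],
    [[0,0,0],[0,0,0]],
  ],
)

```text
time: 11.6
ee_pos: [499.6, -156.6, 255.9]
tcp_rot: [0.001, -0.089, 0.996, 0.001]
force: [0.1, -0.6, -1.1]
finger_gap: 0.409
```

>>> carry_out(
  series=[
    [[0,0,0.05],[0,0,0]],
    [[0,0,0],[0,0,0]],
  ],
)

```text
time: 11.77
ee_pos: [499.6, -156.6, 255.5]
tcp_rot: [0.001, -0.089, 0.996, 0.001]
force: [-0.3, 0.5, -2.7]
finger_gap: 0.41
```

>>> carry_out(
  series=[
    [[0,0,0.03],[0,0,0]],
    [[0,0,0],[0,0,0]],
  ],
)

```text
time: 11.93
ee_pos: [499.7, -156.6, 255.2]
tcp_rot: [0.001, -0.089, 0.996, 0.001]
force: [-0.6, 0.7, -2.2]
finger_gap: 0.409
```

>>> carry_out(
  series=[
    [[0,0,0.03],[0,0,0]],
    [[0,0,0],[0,0,0]],
  ],
)

```text
time: 12.1
ee_pos: [499.8, -156.6, 255.0]
tcp_rot: [0.001, -0.089, 0.996, 0.001]
force: [-1.2, -0.4, -2.3]
finger_gap: 0.406
```

>>> carry_out(
  series=[
    [[0,0,0.04],[0,0,0]],
    [[0,0,0.04],[0,0,0]],
    [[0,0,0],[0,0,0]],
  ],
)

```text
time: 12.35
ee_pos: [500.1, -156.5, 254.8]
tcp_rot: [0.001, -0.089, 0.996, 0.001]
force: [-0.4, 1.1, 5.3]
finger_gap: 0.405
```

>>> carry_out(
  series=[
    [[0,0,0.04],[0,0,0]],
    [[0,0,0.04],[0,0,0]],
    [[0,0,0],[0,0,0]],
  ],
)

```text
time: 12.6
ee_pos: [500.4, -156.3, 254.7]
tcp_rot: [0.001, -0.089, 0.996, 0.001]
force: [-2.0, 1.6, 11.1]
finger_gap: 0.403
```

>>> carry_out(
  series=[
    [[0,0,-0.04],[0,0,0]],
    [[0,0,-0.04],[0,0,0]],
    [[0,0,0],[0,0,0]],
  ],
)

```text
time: 12.85
ee_pos: [500.1, -156.4, 254.8]
tcp_rot: [0.001, -0.089, 0.996, 0.001]
force: [-0.3, 2.6, 5.6]
finger_gap: 0.406
```

```bash
python3 held.py 9 500.2 -156 90 165 86
```

```text
side 1489 z [ 87.825 249.547]
  centre at mid [ 501.806 -155.26 ] tilt deg [-0.194 -0.325] rms 1.1499813029652666 1091
top 168 z [103.281 315.38 ]
  centre at mid [ 499.552 -157.241] tilt deg [ 0.375 -0.028] rms 0.20706013679736415 59
```

View pics/side9.png

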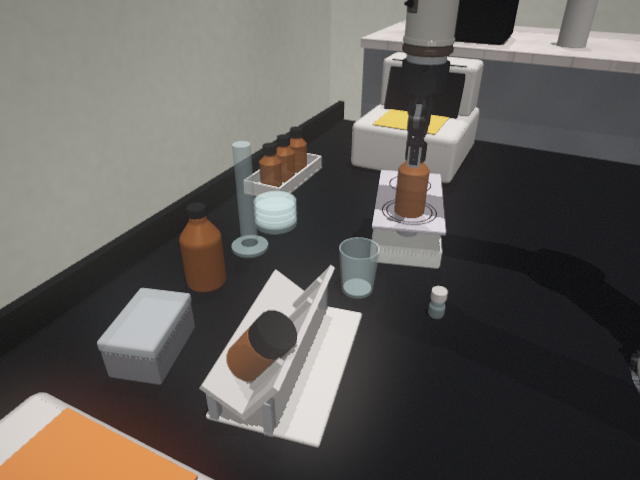

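The bottle stands in the double circle at (410,212), upright to within half a degree and bearing on the plate with about 8 N. I'll release it.

>>> carry_out(
  series=[
    [[0,0,0],[0,0,0]],
    [[0,0,0],[0,0,0]],
    [[0,0,0],[0,0,0]],
    [[0,0,0],[0,0,0]],
    [[0,0,0],[0,0,0]],
    [[0,0,0],[0,0,0]],
    [[0,0,0],[0,0,0]],
    [[0,0,0],[0,0,0]],
  ],
  claw=0,
)

```text
time: 13.62
ee_pos: [499.7, -156.6, 254.1]
tcp_rot: [0.001, -0.089, 0.996, 0.001]
force: [0.3, 0.8, 0.8]
finger_gap: 1.001
```

>>> carry_out(
  series=[
    [[0,0,-0.4],[0,0,0]],
    [[0,0,-0.8],[0,0,0]],
    [[0,0,-1.2],[0,0,0]],
    [[0,0,-1.6],[0,0,0]],
    [[0,0,-2],[0,0,0]],
    [[0,0,-2],[0,0,0]],
    [[0,0,-1.5],[0,0,0]],
    [[0,0,0],[0,0,0]],
  ],
)

```text
time: 14.28
ee_pos: [501.5, -156.9, 353.7]
tcp_rot: [0.004, -0.089, 0.996, -0.0]
force: [0.4, -0.3, 0.3]
finger_gap: 0.996
```

```bash
python3 held.py 10 500.2 -156 90 165 86; python3 -c "
from h import *
need(SL['jar']+230*A,TILT)"
```

```text
side 1545 z [ 87.782 185.01 ]
  centre at mid [ 502.297 -154.773] tilt deg [-0.217 -0.02 ] rms 1.1612618862514115 1098
top 255 z [108.078 218.201]
  centre at mid [ 500.146 -156.839] tilt deg [-0.126  0.008] rms 0.2378194535117271 73
t 14.38 tcp [ 499.9486 -156.9667  350.3683] F [ 0.6876 -1.058  -0.2567] gap 0.999 q [ 0.9113  0.2762 -0.7779  1.8046  0.2097  1.1432  1.814 ]
shift tool cm [-2.8953 40.4907 11.7445] world [ -42.775   403.8206 -116.9634]
turn [ 0.0018 -0.6075  0.0024] mag 0.6074900694380221
```

View pics/side10.png

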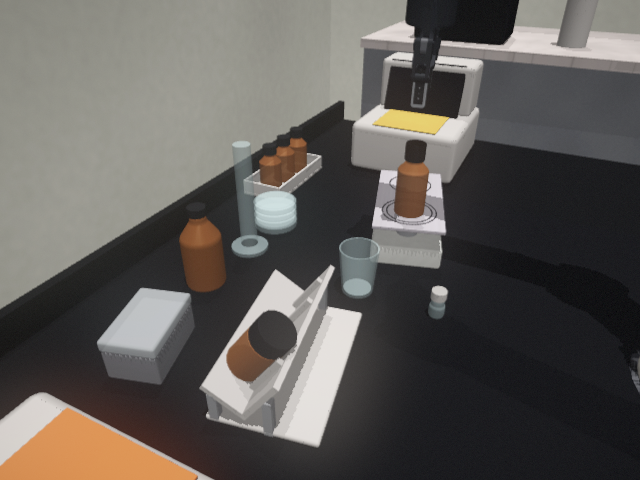

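The bottle stands on its own within about 1 mm of the centre of the double circle. Next is the jar.

>>> carry_out(
  series=[
    [[-0.3,2,0],[0,0,0]],
    [[-0.5,3.5,0],[0,0,0]],
    [[-0.6,3.5,0],[0,0,0]],
    [[-0.6,3.5,0],[0,0,0]],
    [[-0.6,3.5,0],[0,0,0]],
    [[-0.6,3.5,0],[0,0,0]],
    [[-0.6,3.5,0.3],[0,0,0]],
    [[-0.6,3.5,0.5],[0,0,0]],
  ],
  claw=0,
)

```text
time: 15.05
ee_pos: [495.4, 113.2, 341.5]
tcp_rot: [0.001, -0.089, 0.996, 0.001]
force: [0.5, 0.3, -1.1]
finger_gap: 0.997
```

>>> carry_out(
  series=[
    [[-0.6,3.5,1],[0,0,0]],
    [[-0.6,3.5,1],[0,0,0]],
    [[-0.5,3.5,1],[0,0,0]],
    [[-0.5,2,1],[0,0,0]],
    [[0,1.2,0.5],[0,0,0]],
    [[0,0,0],[0,0,0]],
  ],
)

```text
time: 15.55
ee_pos: [490.9, 253.7, 295.3]
tcp_rot: [-0.001, -0.092, 0.996, 0.002]
force: [0.0, 1.0, 0.7]
finger_gap: 0.998
```

```bash
python3 -c "
from h import *
need(SL['jar']+170*A,TILT)"
```

```text
t 15.55 tcp [490.9172 253.7161 295.3286] F [0.0134 0.9572 0.7395] gap 0.998 q [ 0.1734  0.4396 -0.8882  1.7962  0.3764  1.0875  0.9075]
shift tool cm [-0.0243 -0.1378 11.1067] world [   0.145    -0.8684 -111.0727]
turn [ 0.007  -0.6132  0.0072] mag 0.6132955981874214
```

>>> carry_out(
  series=[
    [[0,0,0],[0.001,-0.0767,0.001]],
    [[0,0,0],[0.001,-0.0767,0.001]],
    [[0,0,0],[0.001,-0.0767,0.001]],
    [[0,0,0],[0.001,-0.0767,0.001]],
    [[0,0,0],[0.001,-0.0767,0.001]],
    [[0,0,0],[0.001,-0.0767,0.001]],
    [[0,0,0],[0.001,-0.0767,0.001]],
    [[0,0,0],[0.001,-0.0767,0.001]],
  ],
)

```text
time: 16.22
ee_pos: [493.5, 248.7, 297.5]
tcp_rot: [0.301, -0.08, 0.95, 0.023]
force: [1.1, -1.1, -0.3]
finger_gap: 1.002
```

```bash
python3 -c "
from h import *
need(SL['jar']+170*A,TILT)"
```

```text
t 16.22 tcp [493.4866 248.681  297.5277] F [ 1.1242 -1.1206 -0.3415] gap 1.002 q [ 0.0172  0.1477 -0.7179  2.1939  0.9779  0.4639  0.2554]
shift tool cm [6.6662 0.4888 9.1575] world [  -2.4244    4.1666 -113.2719]
turn [-0.0079  0.0033 -0.0054] mag 0.010138970237200643
```

>>> carry_out(
  series=[
    [[1.1,0.08,1.5],[-0.001,0,-0.001]],
    [[1.1,0.08,1.5],[-0.001,0,-0.001]],
    [[1.1,0.08,1.5],[-0.001,0,-0.001]],
    [[1.1,0.08,1.5],[-0.001,0,-0.001]],
    [[1.1,0.08,1.5],[-0.001,0,0]],
    [[1.1,0.08,1.5],[-0.001,0,0]],
    [[0,0,0],[0,0,0]],
  ],
)

```text
time: 16.8
ee_pos: [489.0, 252.1, 182.2]
tcp_rot: [0.297, -0.083, 0.951, 0.024]
force: [-1.2, 0.7, -0.0]
finger_gap: 1.001
```

```bash
python3 -c "
from h import *
need(SL['jar']+106*A,TILT)
save('side','side11.png');save('top','top11.png')"
```

```text
t 16.8 tcp [488.966  252.0903 182.1904] F [-1.1866  0.6794 -0.023 ] gap 1.001 q [-0.1563  0.3827 -0.577   2.2775  1.6562  0.4678 -0.4228]
shift tool cm [-0.3335  0.0592  6.3549] world [ 38.2441   7.1507 -50.3602]
turn [-0.0033 -0.0055  0.0001] mag 0.0064536016468047
```

View pics/side11.png

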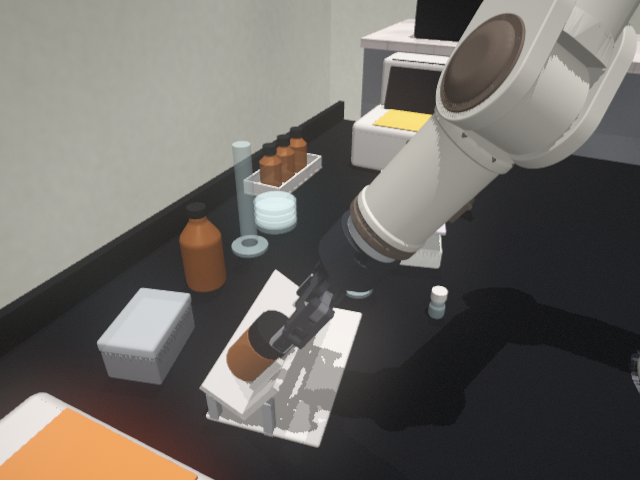

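View pics/top11.png

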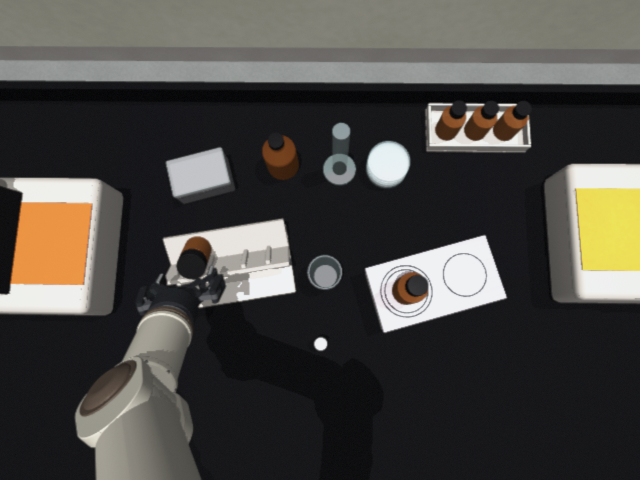

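The jaws are lined up on both sides of the jar lid, which is at (193,262) in the top view and about (270,330) in the side view. I'll advance along the axis.

>>> carry_out(
  series=[
    [[-0.15,0.03,0.8],[-0.001,-0.002,0]],
    [[-0.15,0.03,0.9],[-0.001,-0.002,0]],
    [[0,0,0.9],[-0.001,-0.002,0]],
    [[0,0,0.9],[0,0,0]],
    [[0,0,0.9],[0,0,0]],
    [[0,0,0.9],[0,0,0]],
    [[0,0,0.9],[0,0,0]],
    [[0,0,0],[0,0,0]],
  ],
)

```text
time: 17.57
ee_pos: [529.6, 261.0, 137.5]
tcp_rot: [0.303, -0.082, 0.949, 0.027]
force: [-0.2, -0.4, -1.2]
finger_gap: 0.998
```

```bash
python3 -c "
from h import *
need(SL['jar']+106*A,TILT)
save('side','side12.png');save('top','top12.png')"
```

```text
t 17.57 tcp [529.5641 260.9943 137.5152] F [-0.183  -0.3571 -1.1945] gap 0.998 q [-0.1511  0.5406 -0.5539  2.2099  1.8757  0.5148 -0.5705]
shift tool cm [ 0.543  -0.1329  0.3111] world [-2.354  -1.7533 -5.685 ]
turn [ 0.0005  0.0075 -0.002 ] mag 0.007745566238902588
```

View pics/side12.png

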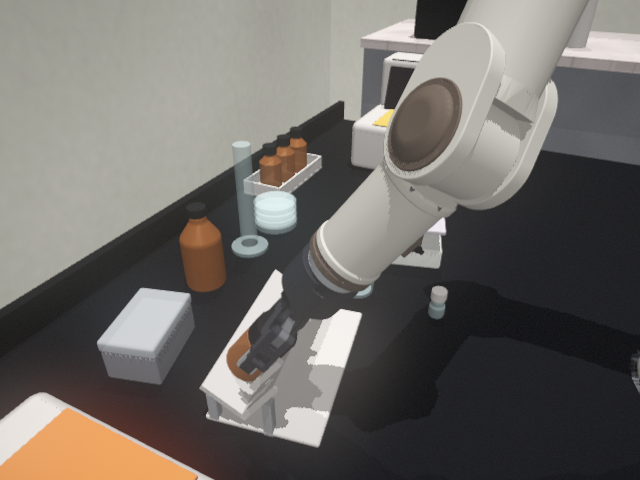

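>>> carry_out(
  series=[
    [[0.25,-0.07,0.1],[0,0.003,0]],
    [[0.25,-0.06,0.1],[0,0.004,0]],
    [[0,0,0],[0,0,0]],
    [[0,0,0],[0,0,0]],
  ],
)

```text
time: 18.0
ee_pos: [525.0, 260.0, 132.5]
tcp_rot: [0.299, -0.084, 0.95, 0.027]
force: [0.6, -0.4, 0.2]
finger_gap: 1.001
```

```bash
python3 -c "
from h import *
need(SL['jar']+106*A,TILT)"
```

```text
t 18.0 tcp [525.0494 260.0003 132.4939] F [ 0.6415 -0.3629  0.1539] gap 1.001 q [-0.1511  0.5466 -0.5545  2.2166  1.8845  0.5148 -0.5794]
shift tool cm [-0.1255 -0.1128  0.1685] world [ 2.1607 -0.7593 -0.6638]
turn [ 0.0023 -0.0008  0.    ] mag 0.0024652541668816583
```

>>> carry_out(
  series=[
    [[-0.12,-0.11,0],[0,0,0]],
    [[0,0,0],[0,0,0]],
    [[0,0,0],[0,0,0]],
  ],
)

```text
time: 18.25
ee_pos: [526.6, 259.2, 133.1]
tcp_rot: [0.299, -0.084, 0.95, 0.027]
force: [-0.4, -0.2, 0.0]
finger_gap: 1.002
```

>>> carry_out(
  series=[
    [[0,0,0],[0,0,0]],
    [[0,0,0],[0,0,0]],
    [[0,0,0],[0,0,0]],
    [[0,0,0],[0,0,0]],
    [[0,0,0],[0,0,0]],
    [[0,0,0],[0,0,0]],
    [[0,0,0],[0,0,0]],
    [[0,0,0],[0,0,0]],
  ],
  claw=1,
)

```text
time: 18.92
ee_pos: [526.2, 259.1, 133.2]
tcp_rot: [0.299, -0.084, 0.95, 0.027]
force: [-3.8, -1.4, 5.8]
finger_gap: 0.639
```

```bash
python3 -c "
from h import *
need(SL['jar']+106*A,TILT)
save('side','side13.png')"
```

```text
t 18.92 tcp [526.2016 259.1352 133.1964] F [-3.8428 -1.4227  5.7745] gap 0.639 q [-0.1493  0.5451 -0.5532  2.2155  1.883   0.5119 -0.5756]
shift tool cm [-0.0046 -0.0075  0.1699] world [ 1.0085  0.1057 -1.3663]
turn [ 0.0022 -0.0005 -0.    ] mag 0.0022683141969661058
```

View pics/side13.png

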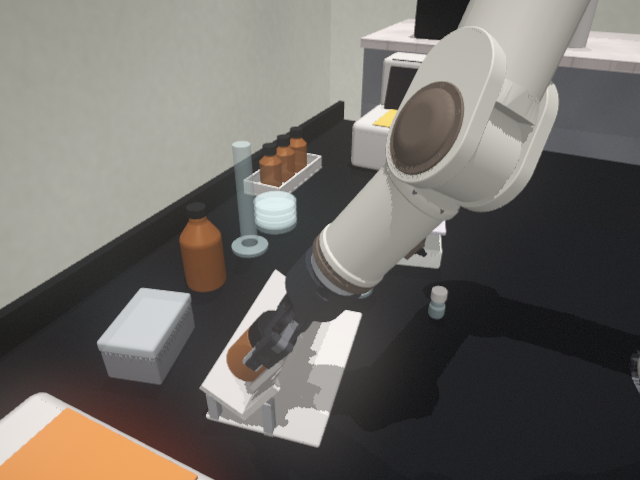

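The gap of 0.639 matches 56 mm, so the jar is gripped. I'll pull it out along its axis.

>>> carry_out(
  series=[
    [[0,0,-0.2],[0,0,0]],
    [[0,0,-0.4],[0,0,0]],
    [[0,0,-0.6],[0,0,0]],
    [[0,0,-0.8],[0,0,0]],
    [[0,0,-0.8],[0,0,0]],
    [[0,0,-0.8],[0,0,0]],
    [[0,0,-0.8],[0,0,0]],
    [[0,0,-0.8],[0,0,0]],
  ],
)

```text
time: 19.63
ee_pos: [496.6, 253.8, 176.1]
tcp_rot: [0.299, -0.084, 0.95, 0.027]
force: [0.9, -0.3, -2.5]
finger_gap: 0.64
```

>>> carry_out(
  series=[
    [[0,0,-0.8],[0,0,0]],
    [[0,0,-0.8],[0,0,0]],
    [[0,0,-0.8],[0,0,0]],
    [[-0.5,0,-1],[0,0,0]],
    [[-0.9,0,-1.3],[0,0,0]],
    [[-1.1,0,-1.6],[0,0,0]],
    [[-1.1,0,-1.6],[0,0,0]],
    [[-1.1,0,-1.6],[0,0,0]],
  ],
)

```text
time: 20.3
ee_pos: [480.2, 250.8, 280.7]
tcp_rot: [0.298, -0.084, 0.95, 0.027]
force: [-0.1, -0.3, -2.6]
finger_gap: 0.647
```

```bash
python3 -c "
from h import *
need(SL['jar']+230*A,TILT)
save('side','side14.png')"
```

```text
t 20.3 tcp [480.193  250.8067 280.7411] F [-0.1162 -0.297  -2.5597] gap 0.647 q [-0.0475  0.1525 -0.6671  2.2307  1.0394  0.4365  0.1769]
shift tool cm [4.6226 0.0079 2.5482] world [-23.0194  -3.9528 -47.3361]
turn [ 0.0028 -0.0022  0.0007] mag 0.003611381829388618
```

View pics/side14.png

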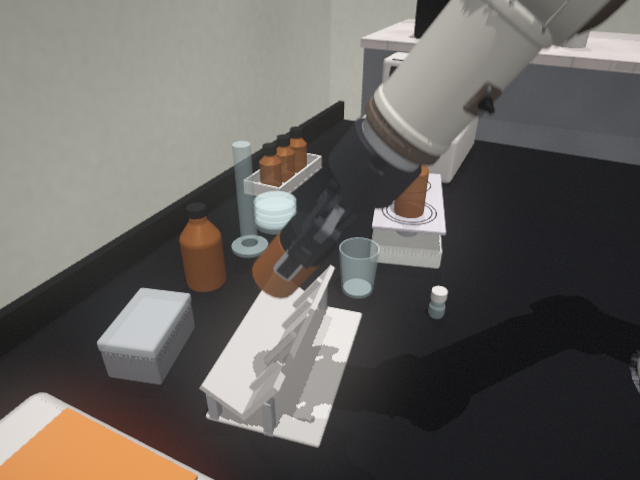

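The jar is out of the stand and still in line with the tool. I'll bring it upright and raise it high enough to carry over the standing bottle, whose top is at about z = 220.

>>> carry_out(
  series=[
    [[-0.6,0,-1],[0,0.0764,0]],
    [[-0.6,0,-1.1],[0,0.0764,0]],
    [[-0.5,0,-1.2],[0,0.0764,0]],
    [[-0.4,0,-1.2],[0,0.0764,0]],
    [[-0.3,0,-1.2],[0,0.0764,0]],
    [[-0.2,0,-1.2],[0,0.0764,0]],
    [[-0.1,0,-1.2],[0,0.0764,0]],
    [[0,0,-1.2],[0,0.0764,0]],
  ],
)

```text
time: 21.02
ee_pos: [473.3, 247.1, 372.0]
tcp_rot: [0.02, -0.085, 0.996, -0.001]
force: [0.6, 0.2, -3.8]
finger_gap: 0.643
```

```bash
python3 -c "
from h import *
need([533.9,-271,395],upright(w))"
```

```text
t 21.02 tcp [473.2632 247.1287 372.031 ] F [ 0.59    0.2206 -3.7631] gap 0.643 q [ 0.1634  0.2667 -0.8341  1.775   0.2397  1.1622  0.998 ]
shift tool cm [  2.6939 -52.1041  -2.1257] world [  60.6368 -518.1287   22.969 ]
turn [-0.0055  0.0398 -0.0052] mag 0.04050220757122075
```

>>> carry_out(
  series=[
    [[0.1,-1.5,-0.3],[0,0.01,-0.001]],
    [[0.1,-2.5,-0.3],[-0.001,0.01,-0.001]],
    [[0.15,-3,-0.3],[-0.001,0.01,-0.001]],
    [[0.15,-3,-0.3],[-0.001,0.01,-0.001]],
    [[0.15,-3,-0.3],[-0.001,0,-0.001]],
    [[0.15,-3,-0.3],[0,0,0]],
    [[0.15,-3,-0.3],[0,0,0]],
    [[0.15,-3,0],[0,0,0]],
  ],
)

```text
time: 21.68
ee_pos: [500.2, 27.5, 392.7]
tcp_rot: [0.002, -0.087, 0.996, -0.001]
force: [1.0, -0.1, -2.8]
finger_gap: 0.641
```

>>> carry_out(
  series=[
    [[0.15,-3,0],[0,0,0]],
    [[0.15,-3,0],[0,0,0]],
    [[0.15,-3,0],[0,0,0]],
    [[0.15,-3,0],[0,0,0]],
    [[0.15,-3,0],[0,0,0]],
    [[0.15,-3,0],[0,0,0]],
    [[0.15,-3,0],[0,0,0]],
    [[0.15,-3,0],[0,0,0]],
  ],
)

```text
time: 22.35
ee_pos: [530.0, -210.7, 391.8]
tcp_rot: [0.001, -0.087, 0.996, -0.0]
force: [1.4, 0.4, -1.5]
finger_gap: 0.642
```

```bash
python3 -c "
from h import *
need([533.9,-271,395],upright(w))"
```

```text
t 22.35 tcp [ 530.0151 -210.6812  391.8294] F [ 1.3729  0.45   -1.5258] gap 0.642 q [ 0.7936  0.2986 -0.5739  1.6455  0.1696  1.2459  1.9313]
shift tool cm [ 0.6655 -6.0078 -0.3129] world [  3.8849 -60.3188   3.1706]
turn [-0.0008  0.0013 -0.0003] mag 0.0016062720244647219
```

>>> carry_out(
  series=[
    [[0.2,-2.3,0],[0,0,0]],
    [[0.2,-1.8,0],[0,0,0]],
    [[0.1,-1,0],[0,0,0]],
    [[0,-0.3,0],[0,0,0]],
    [[0,0,0],[0,0,0]],
    [[0,0,0],[0,0,0]],
  ],
)

```text
time: 22.85
ee_pos: [535.4, -261.6, 392.5]
tcp_rot: [0.002, -0.088, 0.996, 0.001]
force: [-0.3, -0.2, -2.1]
finger_gap: 0.642
```

```bash
python3 -c "
from h import *
need([533.9,-271,240],upright(w))
save('side','side15.png'); save('top','top15.png')"
```

```text
t 22.85 tcp [ 535.3888 -261.5585  392.5281] F [-0.2897 -0.1998 -2.1124] gap 0.642 q [ 0.8354  0.3452 -0.5492  1.5829  0.1839  1.2637  2.005 ]
shift tool cm [ 0.361  -0.9192 15.2508] world [  -1.4888   -9.4415 -152.5281]
turn [0.0011 0.0032 0.002 ] mag 0.0039024661658283626
```

View pics/side15.png

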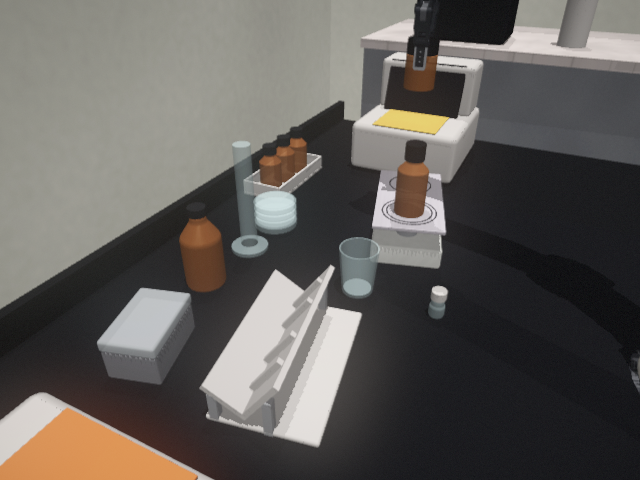

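View pics/top15.png

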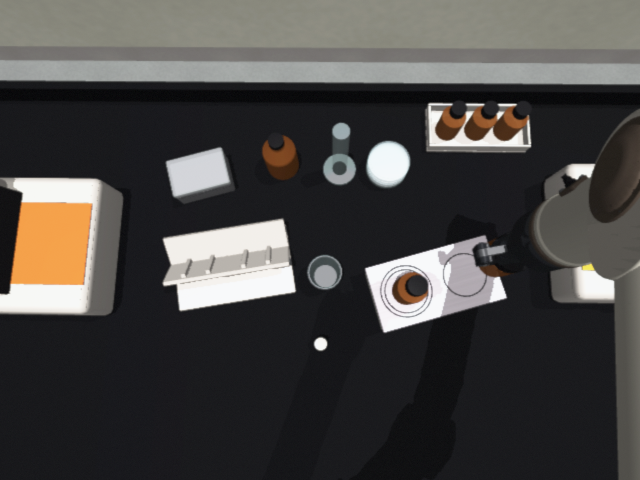

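The jar hangs at about (420,70) in the side view, beyond the standing bottle. In the top view the wrist is near the right-hand instrument, so I'll check that clearance before going down.

```bash
python3 -c "
from h import *
P=np.load('pics/Ptop.npy')
m=(P[...,1]<-330)&(P[...,0]>350)&(P[...,0]<760)&(P[...,2]<600)
q=P[m]; print(np.percentile(q[:,2],[1,50,90,99,100]))
hi=q[q[:,2]>30]; print('xy extents',hi.min(0),hi.max(0))
Ps=np.load('pics/Pside.npy'); m=(Ps[...,1]<-330)&(Ps[...,1]>-900)&(Ps[...,0]>300)&(Ps[...,0]<800)&(Ps[...,2]>30); print('side',Ps[m].min(0),Ps[m].max(0))
d=np.load('pics/top15_d.npy'); vv,uu=np.mgrid[0:480,0:640]; Q=unproj('top',np.c_[uu.ravel(),vv.ravel()],d.ravel())
a=Q[(Q[:,1]<-250)&(abs(Q[:,2]-P.reshape(-1,3)[:,2])>40)&(d.ravel()>0)]; print('arm tops z',np.percentile(a[:,2],[1,10,50,99]), a.min(0),a.max(0))
print(camera_model('top')['camera_from_world'])
"
```

```text
[ -2.87806745   2.96922772 128.18930196 130.8902518  133.97826052]
xy extents [ 483.19519462 -627.1111001    30.13503335] [ 751.59537265 -330.05838037  133.97826052]
side [ 486.6011354  -757.06962356   30.00195311] [ 755.51314315 -330.12458419  252.17025314]
arm tops z [-749.42769145   -2.25306637  371.04420757  564.20130572] [  136.25331915 -1201.94708813  -759.42993177] [1508.83314772 -250.00745737  573.78102865]
[[ 1.39674316e-02 -9.99817498e-01 -1.30338409e-02 -4.98060817e+00]
 [ 9.84541518e-01  1.14756207e-02  1.74775028e-01 -6.02470406e+02]
 [-1.74593560e-01 -1.52735157e-02  9.84522122e-01 -9.14056702e+02]
 [ 0.00000000e+00  0.00000000e+00  0.00000000e+00  1.00000000e+00]]
```

>>> carry_out(
  series=[
    [[0.18,-0.46,0],[0,0.002,0]],
    [[0.18,-0.46,0.8],[0,0.001,0]],
    [[0,0,2],[0,0,0]],
    [[0,0,2.5],[0,0,0]],
    [[0,0,2.5],[0,0,0]],
    [[0,0,2.5],[0,0,0]],
    [[0,0,2],[0,0,0]],
    [[0,0,1.5],[0,0,0]],
  ],
)

```text
time: 23.62
ee_pos: [532.1, -273.0, 252.0]
tcp_rot: [-0.001, -0.088, 0.996, 0.001]
force: [0.7, -0.3, -3.7]
finger_gap: 0.64
```

>>> carry_out(
  series=[
    [[0,0,0.8],[0,0,0]],
    [[0,0,0],[0,0,0]],
    [[0,0,0],[0,0,0]],
  ],
)

```text
time: 23.87
ee_pos: [533.4, -273.1, 246.7]
tcp_rot: [0.0, -0.088, 0.996, 0.0]
force: [0.7, -0.2, -1.8]
finger_gap: 0.646
```

```bash
python3 -c "
from h import *
need([533.9,-271,240],upright(w))"; python3 held.py 16 533.9 -271 137 170 118
```

```text
t 23.87 tcp [ 533.4152 -273.0654  246.7446] F [ 0.7474 -0.2257 -1.8012] gap 0.646 q [ 0.8129  0.4863 -0.5055  1.7342  0.2733  0.9915  1.9519]
shift tool cm [-0.0836  0.1947  0.6746] world [ 0.4848  2.0654 -6.7446]
turn [0.0004 0.0003 0.0004] mag 0.0006164641978271322
side 263 z [141.659 226.197]
  centre at mid [ 535.482 -272.434] tilt deg [-0.507 -1.515] rms 0.9061402800581531 83
top 96 z [146.928 555.172]
  centre at mid [ 533.589 -275.147] tilt deg [0.938 2.406] rms 0.2942596659041214 36
```

View pics/side16.png

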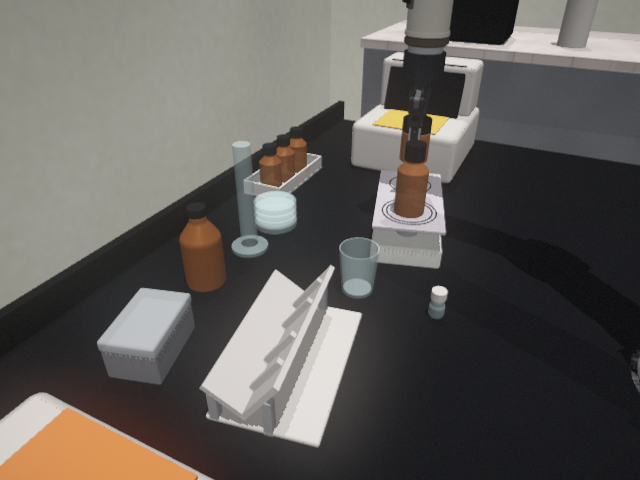

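View pics/top16.png

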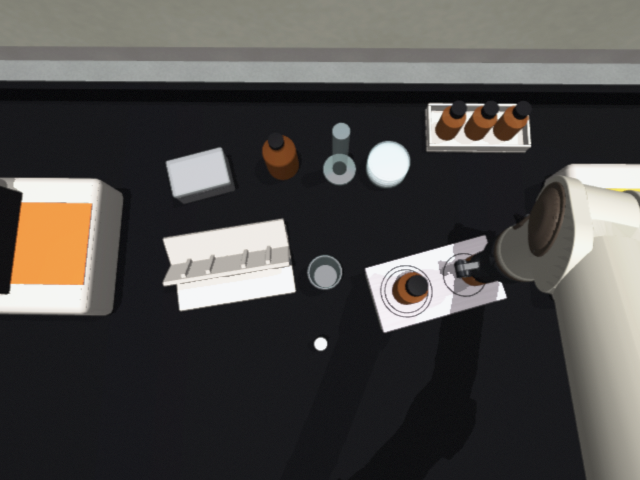

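Both cameras put the jar about 2.7 mm too far in -y, so I'll correct that and lower it to just above the plate.

>>> carry_out(
  series=[
    [[0.01,0.14,0.3],[0,0,0]],
    [[0,0.13,0.6],[0,0,0]],
    [[0,0,0.9],[0,0,0]],
    [[0,0,0.9],[0,0,0]],
    [[0,0,0.9],[0,0,0]],
    [[0,0,0.6],[0,0,0]],
    [[0,0,0.2],[0,0,0]],
    [[0,0,0],[0,0,0]],
  ],
)

```text
time: 24.63
ee_pos: [532.3, -270.1, 201.6]
tcp_rot: [-0.001, -0.088, 0.996, 0.001]
force: [-0.1, -0.4, -2.1]
finger_gap: 0.638
```

```bash
python3 -c "
from h import *
need([533.9,-271,192.5],upright(w))"; python3 held.py 17 533.9 -271 90 128 87
```

```text
t 24.63 tcp [ 532.3438 -270.0526  201.606 ] F [-0.1438 -0.3628 -2.0968] gap 0.638 q [ 0.7933  0.5385 -0.4858  1.7712  0.3073  0.9094  1.9212]
shift tool cm [-0.1376 -0.1218  0.9103] world [ 1.5562 -0.9474 -9.106 ]
turn [ 0.0015 -0.001   0.0005] mag 0.0018213332324907318
side 84 z [130.424 237.089]
  centre at mid [ 533.9 -271. ] tilt deg [0. 0.] rms nan 0
top 84 z [102.558 548.028]
  centre at mid [ 532.5   -271.463] tilt deg [-0.001  0.41 ] rms 0.2955186308807033 39
  return _methods._mean(a, axis=axis, dtype=dtype,
  ret = ret.dtype.type(ret / rcount)
```

View pics/top17.png

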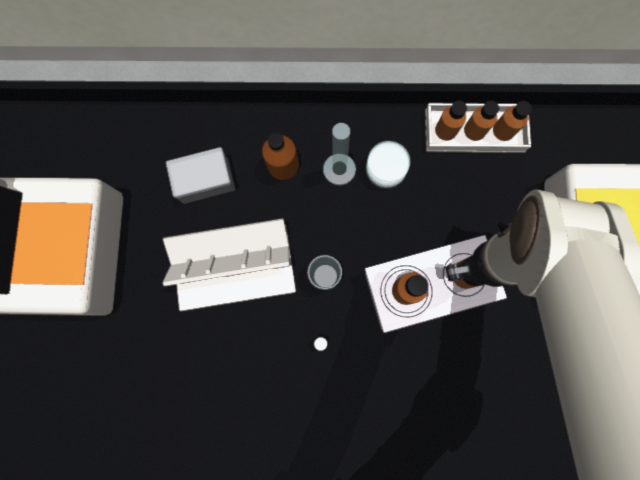

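>>> carry_out(
  series=[
    [[0,-0.08,0.2],[0,0,0]],
    [[0,0,0.2],[0,0,0]],
    [[0,0,0.1],[0,0,0]],
    [[0,0,0.05],[0,0,0]],
    [[0,0,0],[0,0,0]],
  ],
)

```text
time: 25.15
ee_pos: [532.9, -271.1, 197.2]
tcp_rot: [0.0, -0.088, 0.996, 0.0]
force: [-0.2, 0.6, -1.8]
finger_gap: 0.645
```

>>> carry_out(
  series=[
    [[0,0,0.04],[0,0,0]],
    [[0,0,0.04],[0,0,0]],
    [[0,0,0],[0,0,0]],
  ],
)

```text
time: 25.4
ee_pos: [533.0, -271.1, 196.5]
tcp_rot: [0.0, -0.088, 0.996, 0.0]
force: [0.2, 0.8, -1.5]
finger_gap: 0.644
```

>>> carry_out(
  series=[
    [[0,0,0.04],[0,0,0]],
    [[0,0,0.04],[0,0,0]],
    [[0,0,0],[0,0,0]],
  ],
)

```text
time: 25.65
ee_pos: [533.0, -271.1, 195.6]
tcp_rot: [0.0, -0.088, 0.996, 0.0]
force: [0.1, 0.3, -1.6]
finger_gap: 0.641
```

>>> carry_out(
  series=[
    [[0,0,0.05],[0,0,0]],
    [[0,0,0.05],[0,0,0]],
    [[0,0,0],[0,0,0]],
  ],
)

```text
time: 25.9
ee_pos: [532.9, -271.0, 194.5]
tcp_rot: [0.0, -0.088, 0.996, 0.0]
force: [0.9, 0.4, -3.2]
finger_gap: 0.644
```

>>> carry_out(
  series=[
    [[0,0,0.04],[0,0,0]],
    [[0,0,0.04],[0,0,0]],
    [[0,0,0],[0,0,0]],
  ],
)

```text
time: 26.15
ee_pos: [532.9, -271.0, 193.8]
tcp_rot: [0.0, -0.088, 0.996, 0.0]
force: [0.5, -0.2, -2.1]
finger_gap: 0.644
```

>>> carry_out(
  series=[
    [[0,0,0.04],[0,0,0]],
    [[0,0,0.02],[0,0,0]],
    [[0,0,0],[0,0,0]],
  ],
)

```text
time: 26.4
ee_pos: [533.0, -271.1, 193.2]
tcp_rot: [0.0, -0.088, 0.996, 0.0]
force: [-1.0, -0.4, -2.9]
finger_gap: 0.645
```

>>> carry_out(
  series=[
    [[0,0,0.04],[0,0,0]],
    [[0,0,0.02],[0,0,0]],
    [[0,0,0],[0,0,0]],
  ],
)

```text
time: 26.65
ee_pos: [533.0, -271.0, 192.6]
tcp_rot: [0.0, -0.088, 0.996, 0.0]
force: [1.1, 0.9, -2.7]
finger_gap: 0.644
```

>>> carry_out(
  series=[
    [[0,0,0.03],[0,0,0]],
    [[0,0,0.03],[0,0,0]],
    [[0,0,0],[0,0,0]],
  ],
)

```text
time: 26.9
ee_pos: [533.0, -271.1, 192.0]
tcp_rot: [0.0, -0.088, 0.996, 0.0]
force: [0.7, -0.3, -2.2]
finger_gap: 0.644
```

>>> carry_out(
  series=[
    [[0,0,0.03],[0,0,0]],
    [[0,0,0],[0,0,0]],
  ],
)

```text
time: 27.07
ee_pos: [533.0, -271.1, 191.9]
tcp_rot: [0.0, -0.088, 0.996, 0.0]
force: [0.1, 1.2, -1.9]
finger_gap: 0.643
```

>>> carry_out(
  series=[
    [[0,0,0.03],[0,0,0]],
    [[0,0,0.03],[0,0,0]],
    [[0,0,0],[0,0,0]],
  ],
)

```text
time: 27.32
ee_pos: [533.1, -271.1, 191.8]
tcp_rot: [0.0, -0.088, 0.996, -0.0]
force: [-1.9, 0.7, 4.5]
finger_gap: 0.643
```

That is contact: the wrist force went from about -2.2 to +4.5 N, and the implied plate height agrees with the bottle's. I'll release the jar.

>>> carry_out(
  series=[
    [[0,0,0],[0,0,0]],
    [[0,0,0],[0,0,0]],
    [[0,0,0],[0,0,0]],
    [[0,0,0],[0,0,0]],
    [[0,0,0],[0,0,0]],
    [[0,0,0],[0,0,0]],
    [[0,0,0],[0,0,0]],
    [[0,0,0],[0,0,0]],
  ],
  claw=0,
)

```text
time: 27.98
ee_pos: [533.0, -271.1, 191.2]
tcp_rot: [0.0, -0.088, 0.996, 0.0]
force: [0.1, -0.2, 0.2]
finger_gap: 0.998
```

```bash
python3 -c "
from h import *
need()
save('side','side18.png');save('top','top18.png')"
```

```text
t 27.98 tcp [ 532.9974 -271.0668  191.1642] F [ 0.1362 -0.2459  0.2464] gap 0.998 q [ 0.7892  0.5527 -0.4797  1.7763  0.3168  0.8894  1.9151]
```

View pics/side18.png

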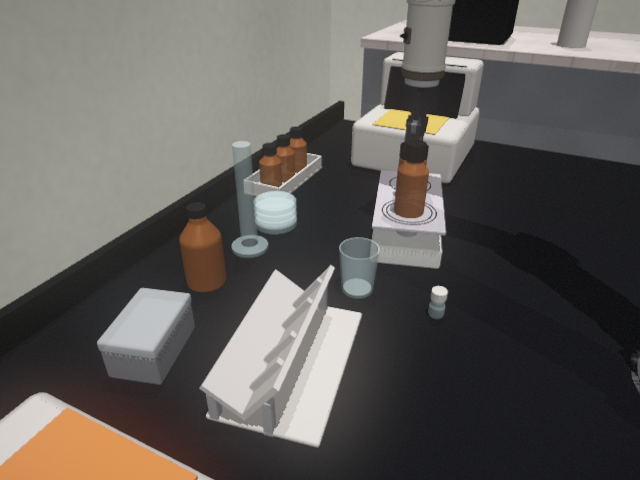

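The fingers are fully open and the force reads about zero. In the side view the jar stands behind the bottle at about (410,160). Now I'll retreat straight up.

>>> carry_out(
  series=[
    [[0,0,-0.4],[0,0,0]],
    [[0,0,-0.8],[0,0,0]],
    [[0,0,-1.2],[0,0,0]],
    [[0,0,-1.6],[0,0,0]],
    [[0,0,-2],[0,0,0]],
    [[0,0,-2.5],[0,0,0]],
    [[0,0,-2.5],[0,0,0]],
    [[0,0,-2.5],[0,0,0]],
  ],
)

```text
time: 28.75
ee_pos: [533.0, -270.9, 328.8]
tcp_rot: [0.001, -0.088, 0.996, -0.0]
force: [-0.6, 0.6, -0.6]
finger_gap: 0.995
```

>>> carry_out(
  series=[
    [[0,0,-2.5],[0,0,0]],
    [[0,0,-2],[0,0,0]],
    [[0,-1.5,-1],[0,0,0]],
    [[0,-2,0],[0,0,0]],
    [[0,-2,0],[0,0,0]],
    [[0,-1,0],[0,0,0]],
    [[0,0,0],[0,0,0]],
    [[0,0,0],[0,0,0]],
  ],
)

```text
time: 29.42
ee_pos: [544.1, -334.8, 381.3]
tcp_rot: [0.0, -0.087, 0.996, 0.001]
force: [-0.9, 1.3, 0.6]
finger_gap: 1.001
```

```bash
python3 -c "
from h import *
need()"; python3 held.py 19 533.9 -271 90 140 88;  python3 held.py 20 500.2 -156 90 165 88
```

```text
t 29.42 tcp [ 544.0978 -334.789   381.3343] F [-0.9341  1.2605  0.5625] gap 1.001 q [ 0.88    0.4332 -0.5151  1.4861  0.2163  1.2795  2.0881]
side few 32
top 163 z [ 97.399 145.467]
  centre at mid [ 532.856 -272.847] tilt deg [-0.108 -0.01 ] rms 0.3810774224873042 153
side 1527 z [ 88.902 185.408]
  centre at mid [ 502.369 -154.791] tilt deg [-0.23  -0.154] rms 1.1619781290756004 1082
top 478 z [106.457 200.763]
  centre at mid [ 500.009 -156.905] tilt deg [0.06  0.059] rms 0.23852038912242457 116
```

View pics/top19.png

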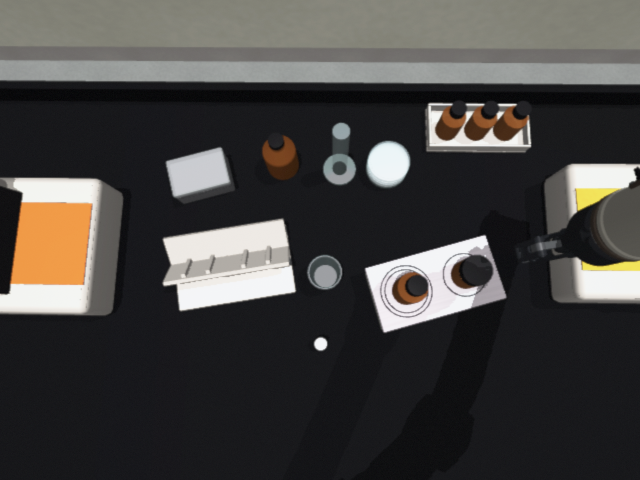

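View pics/side19.png

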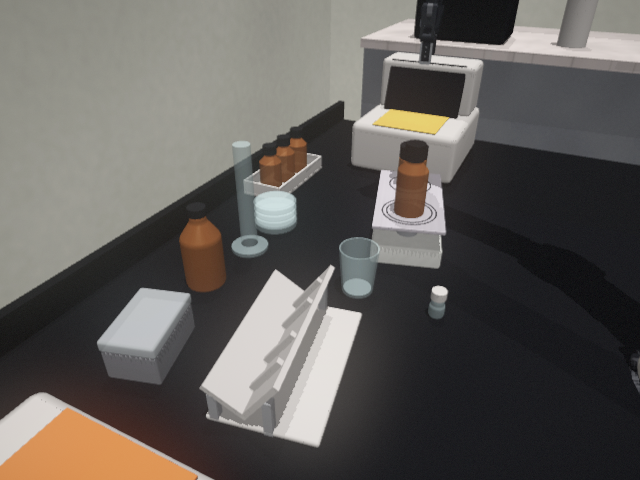

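In the top view the bottle stands in the double circle at (408,290) and the jar in the single circle at (470,271), both upright and near the circle centres. The other things are where they were and the gripper is clear, so I'll hand the job in.

```bash
python3 -c "
from h import *
print(sign_off()); print(state()['time'])"
```

```text
the job is handed in; nothing more can be done
None
the job is handed in; nothing more can be done
```

Both vessels now stand upright on the stage plate, the tall bottle in the double circle first and then the short jar in the single circle. I handed the job in at about 29.6 s. `sign_off` gave no verdict, as expected.

I gripped the bottle by its cap and the jar by its side, and drew each out along its own axis. I lowered each in steps of under a millimetre until it touched the plate.

| | Contact load | Centre offset, top camera | Tilt | Plate height felt |
|---|---|---|---|---|
| Bottle | peaked at about 14 N, eased to about 8 N before release | about 0.5 mm | under 0.3° | about 84.8 mm |
| Jar | about 7 N | about 0.3 mm | about 0.1° | about 84.1 mm |

- **Plate height:** the two felt values agree with the camera estimate of about 85.4 mm.
- **Bottle position:** the side camera puts the bottle about 1.5 mm off centre, against 0.5 mm from the top camera. That difference is within the 2 mm calibration.
- **Jar check:** the bottle hid the jar from the side camera at the end, so its final position comes from the top camera only.
- **Bottle load:** the 14 N peak came from one extra 0.8 mm step commanded after contact, which I backed off before opening the gripper.

In the last pictures the other things on the bench look undisturbed. The gripper was open and clear of everything, at a TCP height of 381 mm.

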